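# Close a repaired control unit in its gluing clamp

### The arm

A 6-joint arm with a two-finger parallel gripper is mounted at the origin on the work surface. World frame = base frame: x ahead of the robot, y to its left, z up, the work surface at z = 0. Lengths are in m, angles in degrees, forces in N, time in s.
With the tool pointing down it reaches from about 0.25 to 0.725 m from the base axis. Payload 9.7 kg.
Tool frame: the origin (TCP) lies between the finger pads; the fingertips stand 19 mm ahead of it and the grasp point (between the pads) is the TCP; z points along the fingers, y is the line along which they close (so a half turn about z gives the same grasp; the last joint's range is limited). The gripper opens to 85 mm and grips with 20 to 120 N. Pads are 22 mm wide; open, the fingers measure 114 mm over their backs; the gripper's body (76 mm by 85 mm) begins 54 mm behind the grasp point. The pads swing forward as they close: fully open they stand 13 mm farther back than shut.
Start: joints at [68.927, 4.979, 10.078, 95.1, 0, 90], TCP at [0.198, 0.513, 0.223] pointing down, gripper open.
Joint ranges: [-179.16, 179.16], [-48.56, 103.87], [-65.8, 70.77], [-126.05, 130.52], [-82.76, 87.17], [-180, 180]. Speed limits (degrees/s): [127.2, 127.2, 147.25, 180, 180, 180].

### API

Orientations are given as [roll, pitch, yaw] about the fixed x, y, z axes, in that order (R = Rz(yaw) Ry(pitch) Rx(roll)).
In Python, from workcell import telemetry, camera, calibration, workorder gives the robot as it stands.
- The arm moves only by the tool play_rows, never from a script. Its argument "increments" is a list of rows, each a list of 3 entries, a list of its own where there are three numbers: the shift along the tool's x, y, z in mm, then the turn, a rotation vector about the tool's x, y, z in degrees, then the closure, from 0 (fully open) to 1 (shut). In form: [[[x, y, z], [ax, ay, az], jaw], ...]. A call has 1 to 20 rows; each row is the pose to reach, as a shift and turn from the pose commanded when the call began, along the tool's axes at that moment; what a row does not reach only later rows make up. A row lasts 1/10 s, in which the tool goes at most 50 mm and 8.59 degrees, less where a joint would pass 70% of its speed; a pose out of reach is approached as far as the arm can. A call with a gripper value outside its range is refused whole. The fingers move at their own pace and stop on an object; "grip_force" is the grip in N (left out, the last holds). Time passes only in rows, so rows that repeat a pose let the fingers close. It gives the time, the measured TCP pose, the force, the opening and the grip force at its end, in the units of the state.
- telemetry.get_obs(): the state, without advancing time (a new reading comes with each control period).
- camera(name): name is "side" or "top"; returns (picture, depth): 400x640x3 uint8, red, green, blue; 400x640 float32, m along the optical axis (not along the pixel's ray), 0 where there is no reading.
- calibration(name): a dict with "vertical_fov" (degrees; the focal length in pixels is half the picture's height over the tangent of half this angle, whatever the lens; pixels are square), "cx", "cy" (the principal point, pixels), "rvec" (rotation vector, rad) and "tvec" (3), from world to camera coordinates, as OpenCV has them. Camera axes: x right, y down, z forward; pixel columns grow to the right and rows downward; lengths in m; the calibration is good to about 2 mm. A picture is of the moment at which its call begins. calibration takes no time and is no camera call.
- workorder.job_done(): hands the job in; it is judged then, once.
The state is a dict: "time": time; "q": joint angles; "qd": joint speeds; "joint_efforts": joint torques, N m; "ee_pos": TCP position; "tcp_rot": TCP orientation; "wrist_force": force on the tool from outside, world axes, zero at the start; "torque": the same for the moment, N m; "opening": finger opening in m; "grasp_force": force on a finger pad.
Only numpy, scipy, OpenCV 4.12 (cv2) and the standard library are available. Lean on these libraries where they do the work, as an engineer would, in place of code of your own. Each camera call takes 0.05 s, during which the arm holds its last target. There are 200 camera calls.

### The job

The repaired board is back in the aluminium base of its control unit, which sits in the gluing fixture with the toggle clamp open; the grey cover lies upside down, mouth up, on the blue mat beside it. Turn the cover over, set it down over the base with its notch over the plug socket until its rim sits flat all round on the base, then push the clamp's handle all the way down, past its dead point, until it is locked against its stop, and let go. Keep the fingers off the bare board and do not disturb the other things on the bench.

Things in the scene. Friction and masses are not known exactly. Their poses are not given: they have to be found in the camera images.
- cover: Loose grey cover, a shell 100 (x) x 62 (y) x 36 (z) mm, closed face 4 mm and walls 3.5 mm thick, 70 g. Origin: centre of the OUTSIDE of the closed face; z points from there to the open mouth (z = 36 mm): up at the start, down at the end. x runs to the notched short end, to the robot's right within 0.5 rad at the start. Grip it across its 62 mm width; it stands steadily on either short end.
- cover_notch (a point): Middle of the notch (40 mm wide, 18 mm deep from the rim) in the cover's short end at +x, at rim height: (50, 0, 36) mm in the cover's frame.
- fixture: Fixed gluing fixture: plate 300 x 110 x 12 mm on the 4 mm thick mat; origin at the centre of its underside, x along it away from the robot (within 0.2 rad), z up. The control unit's base is centred at x = -85 mm; the clamp's riser spans x = 4 to 88 mm (cheeks up to z = 98 mm); open, the clamp arm stands up to z = 205 mm at x = -10 to 30 mm. Beside the base (y) nothing stands above z = 30 mm.
- module_seat (a point): Centre of the base's flange (104 x 66 mm) on its upper face, where the cover's rim sits, 30 mm above the fixture's underside; axes as the fixture. A tapered lip, 12 mm high, 91 x 53 mm outside at its foot, 86 x 48 mm at its top, enters the cover (inside 93 x 55 mm). Seated, the cover's origin is 36 mm straight above this point and the cover's x points along the fixture's -x.
- board: Green circuit board 80 x 42 mm lying in the base, parts up to 22 mm tall; fixed, bare: keep fingers off. Origin at the centre of its underside. At its -x (robot) end the base's black plug socket, 34 mm wide, 14 mm high above the flange, sticks out to 66 mm from the base's centre; the cover's notch must go over it or the cover cannot go down.
- clamp_handle (a joint): Clamp handle, rad: 0 = open (handle 69 degrees above level, clamp arm upright), grows as the handle is pushed down and away from the base; 1.2 = locked at the stop, handle level. Starts at 0 and stays there until pushed (1-2 N at the grip). From 0.95 on the arm's sprung rubber tip presses on the middle of the seated cover (up to 7 N at the grip); the dead point is at 1.12, beyond it holds itself.
- handle_grip (a point): Middle of the clamp handle's rubber grip (16 mm wide across y, 14 mm thick), 70 mm from the pivot; the handle ends 22 mm farther out. It swings in the fixture's x-z plane: pinch it from above across the fixture's y and follow the arc, or push it.
- handle_pivot (a point): Hinge of the clamp handle, axis along the fixture's y, at (66, 0, 90) mm in the fixture's frame; axes as the fixture. The grip lies 70 mm from it at elevation 1.2 rad minus the joint value, above the fixture's +x direction.
- screwdriver: Bystander: screwdriver with a green handle, 190 mm long, lying along its x axis between the two work places; origin at the middle of its underside.
- reel: Bystander: grey solder reel lying flat, 64 mm diameter, 36 mm high, on the far edge of the mat; origin at the centre of its underside.
- spray_can: Bystander: upright spray can, 64 mm diameter, 190 mm tall, off the right edge of the mat; origin at the centre of its underside.
- multimeter: Bystander: yellow multimeter lying flat, 150 x 78 x 36 mm, off the left edge of the mat; origin at the centre of its underside.
- screw_dish: Bystander: small steel bowl, 84 mm diameter, 22 mm high, off the left edge of the mat; origin at the centre of its underside.
There are look-alikes about, which are no part of the job. Leave any green, pink or purple look-alike of the cover alone.

How it is judged:
By the outcome, as a careful person would: the job done as asked, in the order asked, and still so for the second after the job is handed in, with the robot touching nothing.
It also fails if it takes over 72 s, if anything falls off the work surface, if the arm or the gripper's body presses on something with over 40 N, if the wrist force passes 120 N, or if a joint passes its speed limit or range.

## Working session

There is one attempt and no reset: what is moved stays moved. The work goes in short steps, Python scripts to look and compute and a tool call to move; the robot and the scene stay as the last step left them, time stands still between calls to the robot, and variables do not carry over. Pictures are saved under pics/ and viewed, at most 10 in all, crops included, and the job is handed in when it is done.

Besides the shell and the picture viewer there is one more tool, called as a command line: name --argument value ..., lists and objects as JSON in quotes. play_rows: Moves the arm, as the interface text tells. Its arguments: {"type":"object","properties":{"increments":{"type":"array"},"grip_force":{"type":"number"}},"required":["increments"]}

```bash
mkdir -p pics; cat > h.py <<'E'
import numpy as np, cv2
from workcell import telemetry, camera, calibration, workorder
from scipy.spatial.transform import Rotation as R
def shot(name):
    im,d=camera(name); c=calibration(name)
    f=200/np.tan(np.radians(c["vertical_fov"])/2)
    v,u=np.mgrid[0:400,0:640]
    P=np.stack([(u-c["cx"])/f*d,(v-c["cy"])/f*d,d],-1)
    M=R.from_rotvec(np.ravel(c["rvec"])).as_matrix()
    W=(P-np.ravel(c["tvec"]))@M
    W[d==0]=np.nan
    return im,d,W
def save(n,im): cv2.imwrite("pics/"+n,cv2.cvtColor(im,cv2.COLOR_RGB2BGR))
E
python3 - <<'E'
from h import *
for n in("top","side"):
    im,d,W=shot(n); save(n+"1.png",im); np.savez("/tmp/"+n,im=im,W=W)
    c=calibration(n); M=R.from_rotvec(np.ravel(c["rvec"])).as_matrix(); print(n,c,-M.T@np.ravel(c["tvec"]))
print(telemetry.get_obs())
E
```

```text
top {'vertical_fov': 54.126032369468845, 'cx': 321.4011014909267, 'cy': 195.11265252213533, 'rvec': array([ 2.21318723, -2.16877489,  0.08181787]), 'tvec': array([-0.00695101,  0.54587048,  1.330115  ])} [0.45563921 0.01362786 1.36361138]
side {'vertical_fov': 50.636700860392885, 'cx': 316.5653189847922, 'cy': 197.45403823534645, 'rvec': array([ 2.20004294, -0.30996236,  0.12633383]), 'tvec': array([-0.5009991 ,  0.20882024,  1.270505  ])} [ 0.26451473 -0.99321822  0.92322178]
{'time': 0.1, 'q': array([6.89250832e+01, 5.00803333e+00, 1.00380268e+01, 9.50987049e+01,
       1.30632813e-04, 9.00020431e+01]), 'qd': array([-0.13318731, -0.05370519,  0.20563827,  0.03818555, -0.01984593,
        0.03323211]), 'joint_efforts': array([ 1.39576423e-03, -5.21562052e+01,  4.65655088e+01,  1.60846504e-02,
        8.27142344e-05,  1.86234303e-05]), 'ee_pos': array([0.19769546, 0.51301019, 0.22194449]), 'tcp_rot': array([-1.79931289e+02, -1.28182495e-04,  1.58923040e+02]), 'wrist_force': array([-1.12129094, -0.50725591,  0.17086289]), 'torque': array([-0.04288701,  0.00519181, -0.03773637]), 'grasp_force': 0.0, 'opening': 0.0854015748759184}
```

View pics/top1.png

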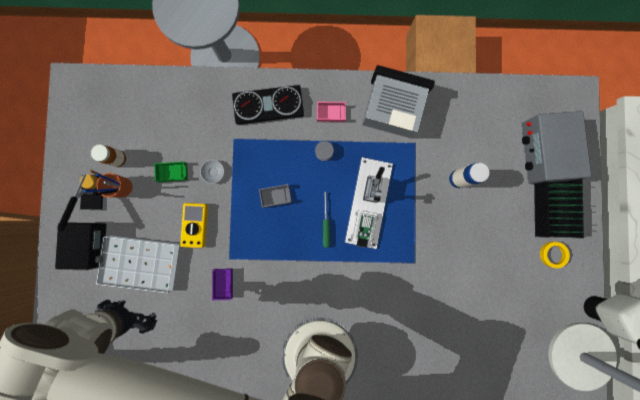

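View pics/side1.png

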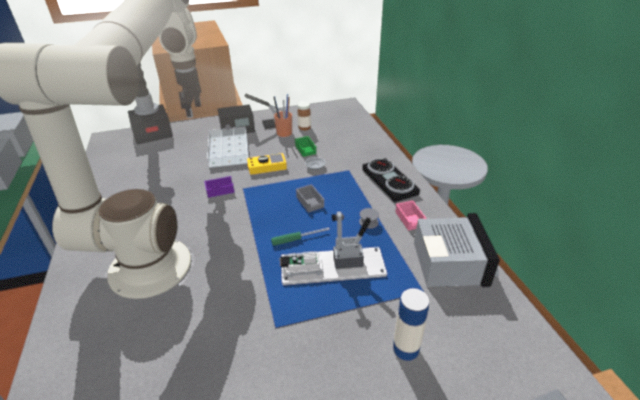

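The top view shows four cover-like shells: grey (275,195) on the mat, green (170,172), pink (331,112) and purple (222,284). The grey one fits: it is on the blue mat and mouth up. The fixture is at (370,200) with the socket towards the robot, and the screwdriver at (327,220). I'll confirm with a crop and measure.

```bash
python3 - <<'E'
from h import *
z=np.load("/tmp/top.npz"); im=z["im"];W=z["W"]
a=cv2.resize(im[165:225,245:305],(480,480),interpolation=cv2.INTER_CUBIC)
b=cv2.resize(im[150:255,340:401],(279,480),interpolation=cv2.INTER_CUBIC)
save("crop1.png",np.hstack([a,b]))
# cover rim
def rect(x0,x1,y0,y1,zl,zh,up=8):
    s=W[y0:y1,x0:x1]; m=(s[...,2]>zl)&(s[...,2]<zh); p=s[m]
    r=cv2.minAreaRect((p[:,:2]*1000).astype(np.float32)); return r,np.median(p[:,2]),len(p)
print("mat",np.nanmedian(W[210:250,245:300,2]))
print("cover",rect(250,300,175,215,.030,.05))
print("cover all",rect(250,300,175,215,.012,.05))
print("plate",rect(338,402,145,258,.011,.022))
print("base flange", rect(345,392,205,255,.026,.040))
print("high",[ (np.round(W[v,u]*1000)) for v,u in np.argwhere((W[...,2]>.09)&(np.mgrid[0:400,0:640][1]>340)&(np.mgrid[0:400,0:640][1]<405)&(np.mgrid[0:400,0:640][0]>150)&(np.mgrid[0:400,0:640][0]<255))][::12])
print(np.round(W[178:213:2,255:297:3,2]*1000))
E
```

```text
mat 0.003906919713910537
cover (((539.524658203125, 162.8966827392578), (62.17372512817383, 99.82781219482422), 11.017306327819824), np.float64(0.03930432418841013), 103)
cover all (((536.32568359375, 152.609130859375), (115.7834243774414, 119.69441986083984), 10.006430625915527), np.float64(0.03250558497748358), 196)
plate (((545.1618041992188, -163.7334747314453), (354.861083984375, 212.28240966796875), 2.414321184158325), np.float64(0.015964087573163453), 1523)
base flange (((439.681396484375, -144.7809295654297), (78.79998779296875, 102.9796371459961), 80.13079071044922), np.float64(0.03540907300971624), 335)
high [array([ 625., -173.,  174.]), array([ 618., -177.,  182.]), array([ 613., -175.,  178.]), array([ 608., -174.,  169.]), array([ 604., -174.,  150.]), array([ 599., -175.,  139.]), array([ 593., -174.,  130.]), array([ 589., -155.,  102.]), array([ 587., -162.,   99.]), array([ 584., -172.,   96.]), array([ 573., -155.,  102.]), array([ 564., -182.,   96.]), array([ 550., -166.,  200.]), array([ 546., -166.,  203.]), array([ 543., -166.,  204.]), array([ 540., -166.,  2
[... 519 characters left out ...]
. 34. 20.  6.  3.  4.  6.  9. 12. 11. 21.  3.  2.]
 [ 3.  2. 16. 11.  7.  5.  5. 10. 13.  5.  8.  4.  6.  2.]
 [ 1. -2. 20. 12.  6.  9.  7. 14.  8.  8. 10. 14.  1.  2.]
 [ 5.  3. nan  7.  1.  8.  7.  5.  9.  9.  1.  5.  2. -2.]
 [ 0. nan 37.  9. 10.  3. 11.  8. 10. nan  6.  8.  2.  3.]
 [ 5.  4. 41.  4.  9.  9.  3.  7.  7.  7. 15.  3.  1.  4.]
 [ 6.  5. 40. 11. 10.  4. 10. 10.  0. 11. 43. 43. 19.  2.]
 [ 6.  5. 38. 10. 10. 10.  5. 41. 36. 15.  2.  5.  2. 10.]
 [ 5.  2.  4. 43. 40. 20.  2.  2.  5. -2.  1.  6.  4.  9.]
 [ 5.  3.  2.  2.  3.  6.  9.  9.  4.  5.  4.  3.  8.  5.]
 [ 4. -2.  2.  4.  4.  2.  5.  4.  4.  3.  3.  4.  3.  4.]
 [ 7.  5.  2.  2. -0. -1.  1. nan  0.  4.  6.  5.  3.  5.]]
```

View pics/crop1.png

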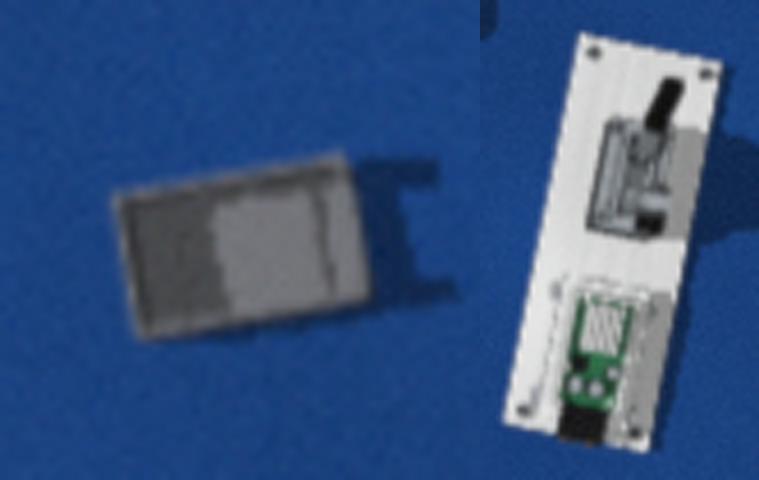

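The crop confirms the grey cover, mouth up, with its notch at the right end. On the fixture, the green board and black socket are at the robot end and the handle is at the far end. Next is an accurate fixture pose.

```bash
cat >> h.py <<'E'
def ray(name,uv,z):
    c=calibration(name); f=200/np.tan(np.radians(c["vertical_fov"])/2)
    M=R.from_rotvec(np.ravel(c["rvec"])).as_matrix(); C=-M.T@np.ravel(c["tvec"])
    uv=np.atleast_2d(uv).astype(float)
    d=np.c_[(uv[:,0]-c["cx"])/f,(uv[:,1]-c["cy"])/f,np.ones(len(uv))]@M
    return C+d*((z-C[2])/d[:,2])[:,None]
def proj(name,P):
    c=calibration(name); f=200/np.tan(np.radians(c["vertical_fov"])/2)
    K=np.array([[f,0,c["cx"]],[0,f,c["cy"]],[0,0,1.]])
    return cv2.projectPoints(np.atleast_2d(P).astype(float),np.ravel(c["rvec"]),np.ravel(c["tvec"]),K,None)[0][:,0]
E
python3 - <<'E'
from h import *
cr=np.array([[361.9,157.2],[392.9,163.8],[376.8,248.9],[344.8,242.8]])
p=ray("top",cr-0,.016)*1000; print(p.round(1), p.mean(0).round(1))
z=np.load("/tmp/top.npz"); im=z["im"].astype(int);W=z["W"]
mask=(im[...,0]>60)&(im[...,0]>im[...,2]*.6); m2=np.zeros_like(mask); m2[150:256,340:400]=1; mask&=m2
mask=cv2.morphologyEx(mask.astype(np.uint8),cv2.MORPH_CLOSE,np.ones((5,5)))
n,l,s,c=cv2.connectedComponentsWithStats(mask); k=1+np.argmax(s[1:,4]); 
q=ray("top",np.argwhere(l==k)[:,::-1],.016)*1000
print("plate mask",cv2.minAreaRect(q[:,:2].astype(np.float32)),len(q)*0)
# side: model-based check later; green board centroid (top)
g=(im[...,1]>im[...,0]*1.3)&(im[...,1]>im[...,2]*1.2)&(m2>0)
uv=np.argwhere(g)[:,::-1]; print("board",len(uv),cv2.minAreaRect(ray("top",uv,.030)[:,:2].astype(np.float32)*1000))
gr=(W[...,2]>.03)&(W[...,2]<.05)
m3=np.zeros_like(mask); m3[200:256,345:395]=1
for nm,(x0,x1,y0,y1,zl) in dict(meter=(175,212,195,255,.02),dish=(195,230,155,190,.01),driver=(315,340,185,252,.012)).items():
    s=W[y0:y1,x0:x1]; mm=s[...,2]>zl; print(nm,np.nanpercentile(s[mm],[3,97],axis=0).round(3))
# fixture prediction, both cams
im2=np.load("/tmp/side.npz")["im"]
E
```

```text
[[ 681.  -134.    16. ]
 [ 660.2 -242.1   16. ]
 [ 365.5 -189.2   16. ]
 [ 384.1  -79.3   16. ]] [ 522.7 -161.1   16. ]
plate mask ((524.7818603515625, -159.6459197998047), (114.20704650878906, 302.5975036621094), 79.7086181640625) 0
board 92 ((434.9660339355469, -144.9186248779297), (38.026451110839844, 71.81388092041016), 79.32563781738281)
meter [[0.362 0.399 0.027]
 [0.503 0.473 0.046]]
dish [[0.583 0.347 0.01 ]
 [0.656 0.42  0.025]]
driver [[ 0.372 -0.025  0.015]
 [ 0.535 -0.003  0.033]]
```

```bash
cat >> h.py <<'E'
from scipy.ndimage import map_coordinates, gaussian_filter
from scipy.optimize import minimize
def box(L,Wd,z): return np.array([[L/2,Wd/2,z],[L/2,-Wd/2,z],[-L/2,-Wd/2,z],[-L/2,Wd/2,z]])
def fit(name,im,corners,x0):
    "contrast across projected outline, pose = x,y (m), yaw (rad)"
    g=gaussian_filter(im.astype(float),(.6,.6,0))
    def cost(p,sg=1):
        c,s=np.cos(p[2]),np.sin(p[2]); Rz=np.array([[c,-s,0],[s,c,0],[0,0,1]])
        P=corners@Rz.T+[p[0],p[1],0]; t=0
        for i in range(len(P)):
            a,b=proj(name,[P[i],P[(i+1)%len(P)]]); q=a+(b-a)*np.linspace(.06,.94,60)[:,None]
            n=np.array([-(b-a)[1],(b-a)[0]])/np.linalg.norm(b-a)
            v=lambda o:np.stack([map_coordinates(g[...,k],(q+o*n)[:,::-1].T,order=1) for k in range(3)])
            t+=np.clip(np.abs((v(1)-v(-1))).sum(0),0,150).mean()
        return -t
    best=min((np.array(x0)+[dx,dy,da] for dx in np.arange(-.008,.0081,.002) for dy in np.arange(-.008,.0081,.002) for da in np.radians([-3,-1.5,0,1.5,3])),key=cost)
    r=minimize(cost,best,method="Nelder-Mead",options=dict(initial_simplex=best+np.array([[0,0,0],[.002,0,0],[0,.002,0],[0,0,.02]])))
    return np.r_[r.x[:2]*1000,np.degrees(r.x[2]),-r.fun]
E
python3 - <<'E'
from h import *
for n in ("top","side"):
    im=np.load(f"/tmp/{n}.npz")["im"]
    print(n,"plate",fit(n,im,box(.3,.11,.016),[.5235,-.1605,np.radians(-10.2)]).round(2))
    print(n,"flange",fit(n,im,box(.104,.066,.034),[.440,-.1453,np.radians(-10.2)]).round(2))
    print(n,"cover",fit(n,im,box(.1,.062,.040),[.5395,.163,np.radians(-79)]).round(2))
E
```

```text
top plate [ 523.21 -157.93   -9.68  575.64]Traceback (most recent call last):
  File "<stdin>", line 5, in <module>
  File "h.py", line 39, in fit
    best=min((np.array(x0)+[dx,dy,da] for dx in np.arange(-.008,.0081,.002) for dy in np.arange(-.008,.0081,.002) for da in np.radians([-3,-1.5,0,1.5,3])),key=cost)
  File "h.py", line 34, in cost
    a,b=proj(name,[P[i],P[(i+1)%len(P)]]); q=a+(b-a)*np.linspace(.06,.94,60)[:,None]
        ~~~~^^^^^^^^^^^^^^^^^^^^^^^^^^^^^
  File "h.py", line 21, in proj
    c=calibration(name); f=200/np.tan(np.radians(c["vertical_fov"])/2)
ValueError: time passes only in moves, steps and waits
```

```bash
sed -i 's/^from scipy.ndimage/import functools\ncalibration=functools.lru_cache(None)(calibration)\nfrom scipy.ndimage/' h.py
python3 - <<'E'
from h import *
for n in ("top","side"):
    im=np.load(f"/tmp/{n}.npz")["im"]
    print(n,"plate",fit(n,im,box(.3,.11,.016),[.5235,-.1605,np.radians(-10.2)]).round(2))
    print(n,"flange",fit(n,im,box(.104,.066,.034),[.440,-.1453,np.radians(-10.2)]).round(2))
    print(n,"cover",fit(n,im,box(.1,.062,.040),[.5395,.163,np.radians(-79)]).round(2))
print(telemetry.get_obs()["time"])
E
```

```text
top plate [ 523.21 -157.93   -9.68  575.64]
top flange [ 426.5  -157.98   -8.87  472.52]
top cover [541.08 161.95 -78.49 384.24]
side plate [ 522.69 -163.67   -9.51  496.54]
side flange [ 427.82 -145.24   -8.98  371.98]
side cover [537.68 165.95 -79.01 226.16]
0.1
```

```bash
python3 - <<'E'
from h import *
out=[]
for n,(x0,x1,y0,y1) in dict(top=(336,404,150,256),side=(270,400,200,298)).items():
    im=np.load(f"/tmp/{n}.npz")["im"]; s=560/(y1-y0) if n=="top" else 3.4
    if n=="side": s=430/(x1-x0)
    a=cv2.resize(im[y0:y1,x0:x1],None,fx=s,fy=s,interpolation=cv2.INTER_CUBIC)
    for p,col in (((.5232,-.1579,-9.68),(255,0,0)),((.5227,-.1637,-9.5),(255,255,0))):
        Rz=R.from_euler("z",p[2],degrees=True)
        for B in (box(.3,.11,.016),box(.104,.066,.034)+[-.085,0,0]):
            P=Rz.apply(B)+[p[0],p[1],0]
            q=(proj(n,P)-[x0,y0]+.5)*s
            cv2.polylines(a,[np.int32(q*8)],True,col,1,cv2.LINE_AA,3)
    out.append(a)
h=max(o.shape[0] for o in out); out=[np.pad(o,((0,h-o.shape[0]),(0,0),(0,0))) for o in out]
o=np.hstack(out); print(o.shape); save("ov1.png",o)
E
```

```text
(560, 789, 3)
```

View pics/ov1.png

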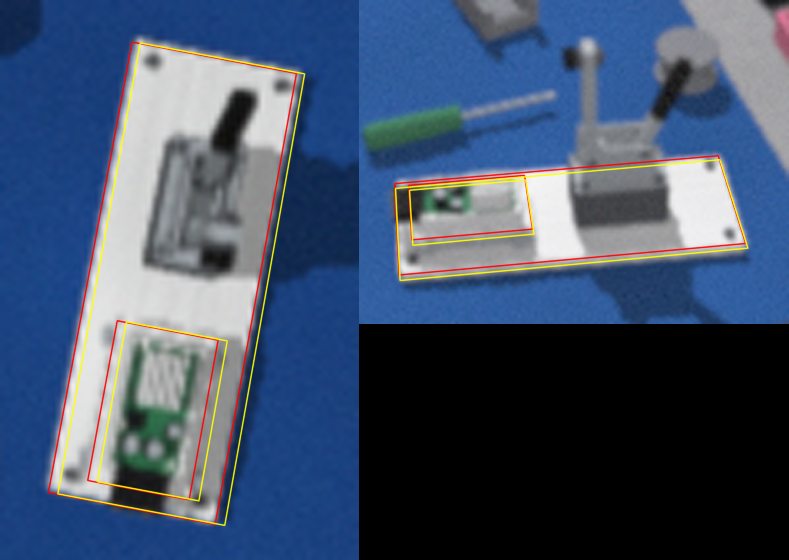

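The overlay shows both fits on the plate (top corners near (135,40) and (300,73)). They differ by about 4 mm, so I'll use the average and refine later against the held cover. Now the approach.

```bash
cat >> h.py <<'E'
def fr(zdir,ydir):
    z=np.array(zdir,float);z/=np.linalg.norm(z); y=np.array(ydir,float); y-=z*(y@z); y/=np.linalg.norm(y)
    return np.c_[np.cross(y,z),y,z]
def az(a): a=np.radians(a); return np.array([np.cos(a),np.sin(a),0])
def now():
    o=telemetry.get_obs(); return o,np.array(o["ee_pos"]),R.from_euler("xyz",o["tcp_rot"],degrees=True).as_matrix()
def cmd(p,Rt,p0=None,R0=None):
    if p0 is None: o,p0,R0=now(); print("q",o["q"].round(1),"t",o["time"],"F",np.round(o["wrist_force"],1))
    print("shift",((R0.T@(np.array(p)-p0))*1000).round(1),"turn",R.from_matrix(R0.T@Rt).as_rotvec(degrees=True).round(2))
UP=np.array([0,0,1.])
E
python3 - <<'E'
from h import *
A=np.array([.40,.33,.25]); RA=fr(-UP,[np.sin(np.radians(40)),-np.cos(np.radians(40)),0])
cmd(A,RA)
x=az(-79); y=az(11); s,c=np.sin(np.radians(20)),np.cos(np.radians(20))
z=-s*x-c*UP; RB=fr(z,-y)
B=np.array([.5395,.1635,.030])-z*.09
cmd(B,RB,A,RA)
E
```

```text
q [68.9  5.  10.  95.1  0.  90. ] t 0.1 F [-1.1 -0.5  0.2]
shift [-254.6  -98.   -27.9] turn [-4.0000e-02  7.0000e-02  1.1892e+02]
shift [-15.1 244.1 135.4] turn [ 20.73 -12.21 117.59]
```

play_rows --increments '[[[-255,-98,-28],[0,0,119],0],[[-255,-98,-28],[0,0,119],0],[[-255,-98,-28],[0,0,119],0],[[-255,-98,-28],[0,0,119],0],[[-255,-98,-28],[0,0,119],0],[[-255,-98,-28],[0,0,119],0],[[-255,-98,-28],[0,0,119],0],[[-255,-98,-28],[0,0,119],0],[[-255,-98,-28],[0,0,119],0],[[-255,-98,-28],[0,0,119],0],[[-255,-98,-28],[0,0,119],0],[[-255,-98,-28],[0,0,119],0],[[-255,-98,-28],[0,0,119],0],[[-255,-98,-28],[0,0,119],0],[[-255,-98,-28],[0,0,119],0],[[-255,-98,-28],[0,0,119],0]]'

```text
time: 1.7
ee_pos: [0.4004, 0.33, 0.2503]
tcp_rot: [-180.0, 0.0, 40.0]
wrist_force: [0.3, -0.3, -1.0]
opening: 0.0853
grasp_force: 0.0
```

```bash
cat >> h.py <<'E'
s20,c20=np.sin(np.radians(20)),np.cos(np.radians(20))
xc,yc=az(-79),az(11); zB=-s20*xc-c20*UP; RB=fr(zB,-yc); G=np.array([.5395,.1635,.030])
E
python3 - <<'E'
from h import *
cmd(G-zB*.09,RB)
E
```

```text
q [ 39.5   1.4   9.5  98.1   0.  179.5] t 1.7 F [ 0.3 -0.3 -1. ]
shift [-15.2 243.9 135.8] turn [ 20.76 -12.2  117.55]
```

```bash
sed -i 's/RB=fr(zB,-yc)/RB=fr(zB,yc)/' h.py; python3 - <<'E'
from h import *
cmd(G-zB*.09,RB)
E
```

```text
q [ 39.5   1.4   9.5  98.1   0.  179.5] t 1.7 F [ 0.3 -0.3 -1. ]
shift [-15.2 243.9 135.8] turn [ 10.63  18.09 -60.39]
```

play_rows --increments '[[[-15,244,136],[10.6,18.1,-60.4],0],[[-15,244,136],[10.6,18.1,-60.4],0],[[-15,244,136],[10.6,18.1,-60.4],0],[[-15,244,136],[10.6,18.1,-60.4],0],[[-15,244,136],[10.6,18.1,-60.4],0],[[-15,244,136],[10.6,18.1,-60.4],0],[[-15,244,136],[10.6,18.1,-60.4],0],[[-15,244,136],[10.6,18.1,-60.4],0],[[-15,244,136],[10.6,18.1,-60.4],0],[[-15,244,136],[10.6,18.1,-60.4],0],[[-15,244,136],[10.6,18.1,-60.4],0],[[-15,244,136],[10.6,18.1,-60.4],0]]'

```text
time: 2.9
ee_pos: [0.5454, 0.134, 0.1152]
tcp_rot: [179.9, -20.0, 101.0]
wrist_force: [0.5, -0.2, 0.1]
opening: 0.0854
grasp_force: 0.0
```

```bash
python3 - <<'E'
from h import *
cmd(G,RB); print(now()[1:])
E
```

```text
q [ 3.6  7.3 -1.3 84.  19.8 82.2] t 2.9 F [ 0.5 -0.2  0.1]
shift [-0.8 -0.4 90.3] turn [ 0.11  0.04 -0.04]
(array([0.54541805, 0.13402783, 0.11519876]), array([[-0.17858346,  0.9818912 , -0.06322675],
       [ 0.92279059,  0.18943917,  0.33551501],
       [ 0.34141686,  0.00157238, -0.93991066]]))
```

play_rows --increments '[[[-1,0,15],[0,0,0],0],[[-1,0,30],[0,0,0],0],[[-1,0,45],[0,0,0],0],[[-1,0,60],[0,0,0],0],[[-1,0,75],[0,0,0],0],[[-1,0,88],[0,0,0],0],[[-1,0,88],[0,0,0],0],[[-1,0,88],[0,0,0],1],[[-1,0,88],[0,0,0],1],[[-1,0,88],[0,0,0],1],[[-1,0,88],[0,0,0],1],[[-1,0,88],[0,0,0],1],[[-1,0,88],[0,0,0],1],[[-1,0,88],[0,0,0],1]]' --grip_force 40

```text
time: 4.3
ee_pos: [0.5401, 0.1619, 0.0316]
tcp_rot: [179.9, -20.0, 101.0]
wrist_force: [0.1, 0.0, -0.2]
opening: -0.0003
grasp_force: 0.0
```

The fingers shut on nothing, so I'll look.

```bash
python3 - <<'E'
from h import *
o=[]
for n,(x0,x1,y0,y1) in dict(top=(240,310,160,230),side=(270,350,150,230)).items():
    im,d,W=shot(n); np.savez("/tmp/"+n+"2",im=im,W=W)
    o.append(cv2.resize(im[y0:y1,x0:x1],(400,400),interpolation=cv2.INTER_CUBIC))
save("g1.png",np.hstack(o))
E
```

```text
(no output)
```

View pics/g1.png

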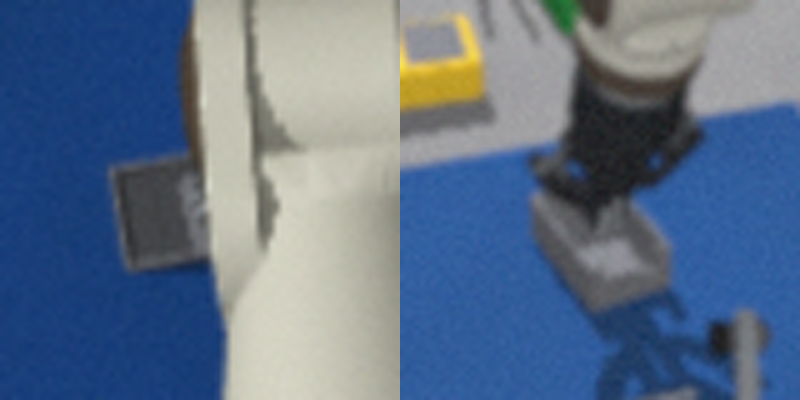

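```bash
python3 - <<'E'
from h import *
o,p,Rm=now(); print(o["opening"],p,o["q"].round(1))
tip=p+Rm[:,2]*.019
print("proj in crop: tcp",((proj("side",p)-[270,150])*5+[400,0]).round(),"tip",((proj("side",tip)-[270,150])*5+[400,0]).round(), "body",((proj("side",p-Rm[:,2]*.054)-[270,150])*5+[400,0]).round())
c=R.from_euler("z",-79,degrees=True).apply(box(.1,.062,.040))+[.5395,.1635,0]
print("cover corners",((proj("side",c)-[270,150])*5+[400,0]).round())
a=np.load("/tmp/side.npz");b=np.load("/tmp/side2.npz")
W=b["W"][180:215,290:340]; print((W[...,2]*1000).round()[::2,::3])
print("side fit before",fit("side",a["im"],box(.1,.062,.04),[.5395,.1635,np.radians(-79)]).round(1),"after",fit("side",b["im"],box(.1,.062,.04),[.5395,.1635,np.radians(-79)]).round(1))
E
```

```text
-0.0001048933592340543 [0.54009316 0.16195747 0.03154483] [ 6.5  8.4 -9.4 73.8 19.9 85.2]
proj in crop: tcp [[598. 230.]] tip [[595. 245.]] body [[608. 185.]]
cover corners [[668. 245.]
 [587. 271.]
 [527. 194.]
 [605. 171.]]
[[  7.   1.   0.   4. 138. 141. 140. 136. 154. 151. 128. 104. 108.  -1.
    0.   3.   5.]
 [  6.   4. 126. 129. 129. 129. 129. 128. 115. 120.   5. 103.   5.   4.
    1.   5.   7.]
 [  5.   1. 123. 128. 119.   3. 114. 120. 100. 109.  91.  95.   3.  -0.
    4.  -1.   1.]
 [  1.   6.   5. 126. 115.  92.  90. 105.  89.  97.  88.   5.   6.   4.
    4.   5.   2.]
 [  4.   3.   3. 110. 103.  99.  87.  94.  84.   4.   5.   3.   6.   2.
    3.   7.   2.]
 [  5.   5.  37.  29.  93.  90.  75.  82.  71.  -1.   1.   3.   1.   2.
    5.  -2.   2.]
 [ 11.   5.  28.  36.  21.  14.  68.  67.  52.  40.   2.   3.   3.   5.
    4.   4.   5.]
 [  3.   3.  17.  35.   8.   8.  54.  54.  13.  30.   3.   3.   0.   0.
    1.   4.   3.]
 [  0.   2.   9.  27.  41.  10.   8.  40.   5.  22.  38.   3.   1.   3.
    4.   4.   5.]
 [  4.   2.   8.  13.  31.   9.   8.  10.   9.  14.  29.  38.   4.   5.
    2.   1.   5.]
 [  2.   9.   2.  11.  22.  36.   9.  10.  14.   5.  21.  33.   5.   4.
    6.   5.   3.]
 [  4.   1.   6.   0.  13.  31.  13.   3.   5.   5.  13.  22.  -0.   1.
    2.   7.   4.]
 [  0.   8.   3.   4.   3.  23.  36.   7.  15.  10.  21.  17.   5.   4.
    8.   3.   6.]
 [  4.   3.   6.   5.   4.  15.  29.  10.  23.  14.  10.  11.   3.   2.
    5.   5.   2.]
 [  2.   3.   6.   6.   2.   7.  17.  14.   9.   9.   4.   4.   5.   3.
    4.   2.   3.]
 [  3.   2.   3.   2.   5.   5.  12.   3.   5.   1.   3.   2.   3.   6.
    5.   3.   3.]
 [  0.   5.   2.   4.   1.   4.   5.   2.   5.   4.   2.   4.   6.   2.
    4.   6. 205.]
 [  1.   6.   2.   6.   1.   3.   8.   3.   3.   1.   2.   6.   5.   2.
  202. 199. 207.]]
side fit before [537.7 166.  -79.  226.2] after [540.9 151.3 -75.7 207.8]
```

The pictures show the cover unmoved. The shut fingers end inside its mouth at about crop (597,222), so the tips are roughly 10–20 mm higher than assumed and closed over the rim. I'll touch the cover's floor with the shut tips to calibrate.

play_rows --increments '[[[-2,0,5],[0,0,0],1],[[-3,0,9],[0,0,0],1],[[-5,0,14],[0,0,0],1],[[-5,0,14],[0,0,0],1],[[-5,0,14],[0,0,0],1]]'

```text
time: 4.9
ee_pos: [0.5399, 0.1621, 0.0164]
tcp_rot: [180.0, -20.0, 101.0]
wrist_force: [-0.2, 0.1, -0.4]
opening: -0.0002
grasp_force: 0.0
```

play_rows --increments '[[[-1,0,2],[0,0,0],1],[[-2,0,5],[0,0,0],1],[[-2,0,5],[0,0,0],1]]'

```text
time: 5.2
ee_pos: [0.5399, 0.1619, 0.0109]
tcp_rot: [180.0, -20.0, 101.0]
wrist_force: [-0.6, 0.9, -0.4]
opening: 0.0
grasp_force: 0.0
```

play_rows --increments '[[[-1,0,2],[0,0,0],1],[[-2,0,4],[0,0,0],1],[[-2,0,4],[0,0,0],1]]'

```text
time: 5.5
ee_pos: [0.54, 0.1614, 0.0064]
tcp_rot: [180.0, -20.0, 101.0]
wrist_force: [0.3, -0.1, 0.3]
opening: -0.0001
grasp_force: 0.0
```

play_rows --increments '[[[-1,0,2],[0,0,0],1],[[-2,0,4],[0,0,0],1],[[-2,0,4],[0,0,0],1]]'

```text
time: 5.8
ee_pos: [0.5404, 0.1609, 0.0025]
tcp_rot: [179.9, -20.0, 101.0]
wrist_force: [0.7, 0.1, 1.9]
opening: -0.0001
grasp_force: 0.6
```

play_rows --increments '[[[-1,0,2],[0,0,0],1],[[-1,0,2],[0,0,0],1]]'

```text
time: 6.0
ee_pos: [0.5406, 0.161, 0.0021]
tcp_rot: [179.9, -20.1, 101.0]
wrist_force: [-6.7, -2.0, 15.4]
opening: -0.0005
grasp_force: 7.8
```

Contact with the floor at reported z ≈ 0.002: the true tips are about 10 mm behind the reported TCP, not 19 mm ahead. The real grasp point is therefore about 30 mm or more back along the tool, and I'll compensate for that. Lift, open, re-descend, grip.

play_rows --increments '[[[0,0,-20],[0,0,0],1],[[0,0,-45],[0,0,0],1],[[0,0,-75],[0,0,0],0.5],[[12,-1,-75],[0,0,0],0],[[12,-1,-75],[0,0,0],0],[[12,-1,-75],[0,0,0],0],[[12,-1,-75],[0,0,0],0],[[12,-1,-75],[0,0,0],0],[[12,-1,-60],[0,0,0],0],[[12,-1,-45],[0,0,0],0],[[12,-1,-30],[0,0,0],0],[[12,-1,-15],[0,0,0],0],[[12,-1,0],[0,0,0],0],[[12,-1,9],[0,0,0],0],[[12,-1,9],[0,0,0],0]]'

```text
time: 7.5
ee_pos: [0.5356, 0.1747, -0.0057]
tcp_rot: [-179.9, -20.0, 101.0]
wrist_force: [0.1, -0.2, -0.5]
opening: 0.0853
grasp_force: 0.0
```

play_rows --increments '[[[0,0,0],[0,0,0],0.3],[[0,0,0],[0,0,0],0.6],[[0,0,0],[0,0,0],1],[[0,0,0],[0,0,0],1],[[0,0,0],[0,0,0],1],[[0,0,0],[0,0,0],1]]' --grip_force 40

```text
time: 8.1
ee_pos: [0.5374, 0.1744, -0.0032]
tcp_rot: [179.8, -20.0, 101.0]
wrist_force: [0.3, -2.9, 5.9]
opening: 0.0617
grasp_force: 44.8
```

```bash
cat >> h.py <<'E'
import json
def savegrip(Rc,Pc,fn):
    o,p,Rm=now(); json.dump([(Rm.T@Rc).tolist(),(Rm.T@(np.array(Pc)-p)).tolist()],open(fn,"w"))
def tgt(Rc,Pc,fn):
    a,b=map(np.array,json.load(open(fn))); Rm=Rc@a.T; return np.array(Pc)-Rm@b,Rm
E
python3 - <<'E'
from h import *
o,p,Rm=now(); y=Rm[:,1]*[1,1,0]; y/=np.linalg.norm(y); x=np.cross(y,UP)
Rc=np.c_[x,y,UP]; C=np.array([.5395,.1635,.004])
C[:2]+=y[:2]*((p-C)@y)   # centred between jaws
print("centre",C, "az",np.degrees(np.arctan2(x[1],x[0])))
savegrip(Rc,C,"/tmp/g1.json")
# standing: x up, y same, z = x cross y
Rs=np.c_[UP,y,np.cross(UP,y)]
mid=np.array([.52,.165])
Ps=np.r_[mid,0]+[0,0,.0545]-Rs[:,2]*.018
T1,R1=tgt(Rs,Ps+[0,0,.08],"/tmp/g1.json"); print(T1)
lift=p+[0,0,.10]
cmd(lift,Rm); cmd(T1,R1)
cmd(T1-[0,0,.08],R1,T1,R1)
E
```

```text
centre [0.5394685  0.16349391 0.004     ] az -79.05825639522452
[0.52479247 0.14021034 0.12336759]
q [  7.8   9.3 -12.3  69.4  20.   86.6] t 8.1 F [ 0.3 -2.9  5.9]
shift [ 34.2   0.3 -94. ] turn [0. 0. 0.]
q [  7.8   9.3 -12.3  69.4  20.   86.6] t 8.1 F [ 0.3 -2.9  5.9]
shift [  14.   -18.5 -129.7] turn [ 8.0e-02 -9.0e+01 -2.2e-01]
shift [75.2 -0.  27.4] turn [0. 0. 0.]
```

play_rows --increments '[[[9,0,-25],[0,0,0],1],[[20,0,-55],[0,0,0],1],[[34,0,-94],[0,0,0],1],[[34,0,-94],[0,0,0],1],[[32,-2,-97],[0,-8,0],1],[[30,-4,-100],[0,-16,0],1],[[28,-6,-103],[0,-24,0],1],[[26,-8,-106],[0,-32,0],1],[[24,-10,-109],[0,-40,0],1],[[22,-12,-112],[0,-48,0],1],[[20,-14,-116],[0,-56,0],1],[[18,-16,-120],[0,-64,0],1],[[16,-17,-124],[0,-72,0],1],[[15,-18,-127],[0,-80,0],1],[[14,-18,-130],[0,-88,0],1],[[14,-18,-130],[0,-90,0],1],[[14,-18,-130],[0,-90,0],1],[[14,-18,-130],[0,-90,0],1],[[14,-18,-130],[0,-90,0],1]]'

```text
time: 10.0
ee_pos: [0.5251, 0.1402, 0.1237]
tcp_rot: [179.5, 69.9, 100.4]
wrist_force: [0.3, 0.2, -0.4]
opening: 0.0612
grasp_force: 44.2
```

```bash
python3 - <<'E'
from h import *
o=[]
for n,(x0,x1,y0,y1) in dict(top=(160,320,130,230),side=(220,380,100,200)).items():
    im,d,W=shot(n); np.savez("/tmp/"+n+"3",im=im,W=W)
    o.append(cv2.resize(im[y0:y1,x0:x1],(480,300),interpolation=cv2.INTER_CUBIC))
save("g2.png",np.vstack(o))
ob,p,Rm=now(); print(p,ob["q"].round(1),ob["tcp_rot"],ob["time"])
E
```

```text
[0.5250656  0.14018046 0.12401922] [ 41.   37.5  12.9 119.2 -54.4 149.4] [179.41158443  69.87237423 100.36986665] 10.1
```

View pics/g2.png

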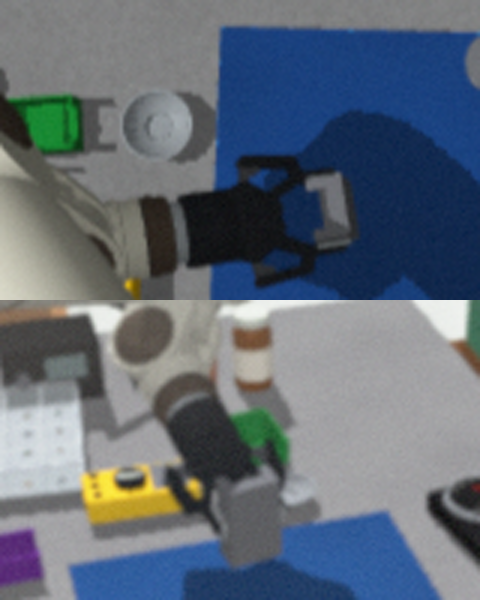

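The pictures show the cover held upright, notched end up and closed face toward the side camera (side crop (250,515)). The wrist passes well above the multimeter. Now I'll lower it onto the mat.

play_rows --increments '[[[9,0,3],[0,0,0],1],[[18,0,6],[0,0,0],1],[[27,0,9],[0,0,0],1],[[36,0,12],[0,0,0],1],[[45,0,16],[0,0,0],1],[[54,0,20],[0,0,0],1],[[63,0,23],[0,0,0],1],[[66,0,24],[0,0,0],1],[[66,0,24],[0,0,0],1],[[66,0,24],[0,0,0],1]]'

```text
time: 11.1
ee_pos: [0.525, 0.1405, 0.0528]
tcp_rot: [179.8, 70.0, 100.8]
wrist_force: [0.5, -0.7, -0.6]
opening: 0.0613
grasp_force: 44.2
```

```bash
python3 - <<'E'
from h import *
ob,p,Rm=now(); print(p,ob["q"].round(1),ob["tcp_rot"].round(1))
im,d,W=shot("side")
u,v=proj("side",[.52,.147,.06])[0]; print(u,v)
s=W[int(v)-25:int(v)+25,int(u)-3:int(u)+4]; print(np.nanmedian(s,1).round(3)[::2])
E
```

```text
[0.52500625 0.14049528 0.05279635] [ 41.1  41.7  10.8 113.1 -54.4 149.5] [179.8  70.  100.8]
304.8258519702275 192.88691312161467
[[0.544 0.248 0.099]
 [0.546 0.24  0.093]
 [0.537 0.223 0.099]
 [0.535 0.213 0.096]
 [0.537 0.216 0.089]
 [0.531 0.167 0.111]
 [0.521 0.155 0.112]
 [0.52  0.147 0.108]
 [0.52  0.151 0.099]
 [0.519 0.15  0.092]
 [0.519 0.15  0.082]
 [0.518 0.149 0.075]
 [0.518 0.147 0.067]
 [0.517 0.147 0.06 ]
 [0.516 0.148 0.052]
 [0.517 0.148 0.042]
 [0.516 0.148 0.034]
 [0.516 0.148 0.025]
 [0.517 0.152 0.012]
 [0.516 0.154 0.003]
 [0.513 0.14  0.005]
 [0.511 0.13  0.003]
 [0.508 0.121 0.003]
 [0.507 0.111 0.002]
 [0.503 0.098 0.003]]
```

play_rows --increments '[[[2.8,0,1],[0,0,0],1],[[5.6,0,2],[0,0,0],1],[[6.6,0,2.4],[0,0,0],1],[[6.6,0,2.4],[0,0,0],1]]'

```text
time: 11.55
ee_pos: [0.5248, 0.1404, 0.0453]
tcp_rot: [179.9, 70.0, 100.9]
wrist_force: [-0.0, -0.5, -1.3]
opening: 0.0615
grasp_force: 44.2
```

play_rows --increments '[[[1,0,0.4],[0,0,0],1],[[1.9,0,0.7],[0,0,0],1],[[1.9,0,0.7],[0,0,0],1]]'

```text
time: 11.85
ee_pos: [0.525, 0.1404, 0.0439]
tcp_rot: [179.9, 70.0, 100.9]
wrist_force: [-0.4, 0.6, 2.9]
opening: 0.0616
grasp_force: 44.3
```

play_rows --increments '[[[0.9,0,0.3],[0,0,0],1],[[0.9,0,0.3],[0,0,0],1],[[0.9,0,0.3],[0,0,0],0.2],[[0.9,0,0.3],[0,0,0],0],[[0.9,0,0.3],[0,0,0],0],[[0.9,0,0.3],[0,0,0],0],[[0.9,0,0.3],[0,0,0],0],[[0.9,0,-10],[0,0,0],0],[[0.9,0,-25],[0,0,0],0],[[0.9,0,-45],[0,0,0],0],[[0.9,0,-70],[0,0,0],0],[[0.9,0,-100],[0,0,0],0],[[0.9,0,-130],[0,0,0],0],[[0.9,0,-130],[0,0,0],0]]'

```text
time: 13.25
ee_pos: [0.5008, 0.2643, 0.0881]
tcp_rot: [179.6, 69.9, 100.8]
wrist_force: [-0.8, -0.9, -0.2]
opening: 0.0855
grasp_force: 0.0
```

```bash
python3 - <<'E'
from h import *
ob,p,Rm=now(); print(p,ob["q"].round(1),ob["tcp_rot"].round(1))
im,d,W=shot("side"); save("s3.png",im[100:260,220:420])
s=W.reshape(-1,3); m=(s[:,2]>.03)&(s[:,2]<.1)&(np.abs(s[:,0]-.52)<.06)&(s[:,1]>.125)&(s[:,1]<.156)
q=s[m]; print(len(q)); k=np.polyfit(q[:,0],q[:,1],1); print("face: y=",k,"az of face",np.degrees(np.arctan(k[0])),"x range",np.percentile(q[:,0],[2,50,98]).round(4),"y",np.median(q[:,1]))
A=np.c_[q[:,0],q[:,2],np.ones(len(q))]; print("plane",np.linalg.lstsq(A,q[:,1],rcond=None)[0])
im,d,W=shot("top"); s=W.reshape(-1,3); m=(s[:,2]>.095)&(s[:,2]<.115)&(np.abs(s[:,0]-.52)<.06)&(s[:,1]>.13)&(s[:,1]<.19); q=s[m]; print("top edge",len(q),q.mean(0) if len(q) else 0, cv2.minAreaRect(q[:,:2].astype(np.float32)*1000) if len(q) else 0)
E
```

```text
[0.50082792 0.26427897 0.0881063 ] [ 50.1  51.2  29.2 127.7 -47.  157.1] [179.6  69.9 100.8]
274
face: y= [0.15311472 0.06942164] az of face 8.70521892215119 x range [0.4914 0.5182 0.5508] y 0.14870644997179117
plane [0.15289479 0.01852268 0.06831751]
top edge 153 [0.5200485  0.15966901 0.10358609] ((519.2645263671875, 163.638671875), (61.9842643737793, 35.75886917114258), 10.415997505187988)
```

```bash
cat > g2.py <<'E'
from h import *
a=10.8; xs,ys,zs=UP,az(a),az(a+90)
Rs=np.c_[xs,ys,zs]; Ps=np.array([.5195,.164,.054])-.018*zs
z2=c20*zs-s20*UP; R2=fr(z2,ys); T2=Ps+.039*zs-.0105*UP
E
python3 - <<'E'
from g2 import *
Rv=fr(-UP,ys); V=np.array([.49,.13,.26])
cmd(V,Rv); cmd(T2-.12*z2,R2,V,Rv); cmd(T2,R2,T2-.12*z2,R2); print(T2)
E
```

```text
q [ 49.9  51.2  28.8 127.5 -47.1 157. ] t 13.35 F [ 0.4 -1.2 -0.9]
shift [-206.2  -36.2   60. ] turn [ 0.21 69.99  0.17]
shift [-63.9  35.3 175.5] turn [-0. 70.  0.]
shift [  0.   0. 120.] turn [0. 0. 0.]
[0.51556499 0.18462803 0.0435    ]
```

play_rows --increments '[[[-47,0,-17],[0,0,0],0],[[-94,0,-34],[0,8,0],0],[[-141,0,-51],[0,16,0],0],[[-165,-10,-30],[0,24,0],0],[[-180,-20,0],[0,32,0],0],[[-195,-30,30],[0,40,0],0],[[-206,-36,60],[0,48,0],0],[[-206,-36,60],[0,56,0],0],[[-206,-36,60],[0,64,0],0],[[-206,-36,60],[0,70,0],0],[[-206,-36,60],[0,70,0],0],[[-206,-36,60],[0,70,0],0]]'

```text
time: 14.55
ee_pos: [0.49, 0.1279, 0.2598]
tcp_rot: [180.0, 0.1, 100.8]
wrist_force: [-0.3, -0.2, 0.3]
opening: 0.0852
grasp_force: 0.0
```

```bash
python3 - <<'E'
from g2 import *
cmd(T2-.12*z2,R2)
E
```

```text
q [14.7 -0.   9.1 99.1 -0.1 93.9] t 14.55 F [-0.3 -0.2  0.3]
shift [-61.4  35.7 175.4] turn [1.000e-02 7.013e+01 3.000e-02]
```

play_rows --increments '[[[-30,5,0],[0,8,0],0],[[-62,10,20],[0,16,0],0],[[-62,15,40],[0,24,0],0],[[-62,20,60],[0,32,0],0],[[-62,25,85],[0,40,0],0],[[-62,30,110],[0,48,0],0],[[-62,35,135],[0,56,0],0],[[-62,36,155],[0,64,0],0],[[-62,36,175],[0,70,0],0],[[-62,36,175],[0,70,0],0],[[-62,36,175],[0,70,0],0],[[-62,36,175],[0,70,0],0]]'

```text
time: 15.75
ee_pos: [0.5381, 0.0759, 0.0881]
tcp_rot: [179.2, -69.7, 101.8]
wrist_force: [-0.7, -0.1, 0.5]
opening: 0.085
grasp_force: 0.0
```

```bash
python3 - <<'E'
from g2 import *
cmd(T2,R2); print(now()[1])
E
```

```text
q [-18.2  38.5  10.6 114.9  55.   31.5] t 15.75 F [-0.7 -0.1  0.5]
shift [ -3.3  -1.4 119.6] turn [-0.17  0.28  0.35]
[0.53807489 0.0758794  0.08806802]
```

play_rows --increments '[[[-2,-1,20],[0,0,0],0],[[-3,-1,40],[0,0,0],0],[[-3,-1,60],[0,0,0],0],[[-3,-1,80],[0,0,0],0],[[-3,-1,95],[0,0,0],0],[[-3,-1,110],[0,0,0],0],[[-3,-1,120],[0,0,0],0],[[-3,-1,120],[0,0,0],0],[[-3,-1,120],[0,0,0],0]]'

```text
time: 16.65
ee_pos: [0.5158, 0.1848, 0.0432]
tcp_rot: [179.3, -69.9, 101.7]
wrist_force: [-0.1, 0.2, -0.9]
opening: 0.0855
grasp_force: 0.0
```

play_rows --increments '[[[0,0,0],[0,0,0],0.3],[[0,0,0],[0,0,0],0.6],[[0,0,0],[0,0,0],1],[[0,0,0],[0,0,0],1],[[0,0,0],[0,0,0],1],[[0,0,0],[0,0,0],1]]' --grip_force 40

```text
time: 17.25
ee_pos: [0.5158, 0.1842, 0.0418]
tcp_rot: [179.8, -70.0, 101.1]
wrist_force: [-0.5, -3.2, 5.9]
opening: 0.061
grasp_force: 44.7
```

```bash
python3 - <<'E'
from g2 import *
o,p,Rm=now(); print(p,o["q"].round(1),o["tcp_rot"].round(2))
y=Rm[:,1]*[1,1,0]; y/=np.linalg.norm(y); z=np.cross(UP,y); Rs2=np.c_[UP,y,z]
P=Ps+ys*0; P=P+y*((p-P)@y); print("standing",P,"dy",(p-Ps)@y)
savegrip(Rs2,P,"/tmp/g2.json"); print(open("/tmp/g2.json").read())
yaw=np.radians(-9.7); X=np.array([np.cos(yaw),np.sin(yaw),0]); Y=np.cross(UP,X)
Rf=np.c_[-X,Y,-UP]; seat=np.array([.523,-.1605,.034])-.085*X
T,Rt=tgt(Rf,seat+[0,0,.036+.06],"/tmp/g2.json"); print("final hover",T,seat)
L=np.array([.45,.10,.28]); 
# intermediate: cover mouth down, same y axis az
Rm1=np.c_[z,y,-UP]; T1,R1=tgt(Rm1,[.47,.10,.22],"/tmp/g2.json")
print(T1); cmd(T1,R1); cmd(T,Rt,T1,R1)
E
```

```text
[0.51582499 0.18422294 0.04177687] [-8.7 32.5 -2.3 97.9 62.3 43.8] [179.81 -70.02 101.07]
standing [0.52310576 0.14636362 0.054     ] dy 0.0002371681041246328
[[[0.9398313802994009, -0.0010724787142411486, 0.3416369804250275], [0.0011411387600290812, 0.9999993489009533, 2.818140181603488e-18], [-0.341636757985515, 0.0003898552002223145, 0.9398319922231152]], [-0.0016834688016676598, 1.3948284972505602e-05, -0.04040926050920231]]
final hover [ 0.45126358 -0.14823787  0.09144695] [ 0.43921521 -0.1461784   0.034     ]
[0.47230835 0.08799682 0.18144695]
q [-8.7 32.5 -2.3 97.9 62.3 43.8] t 17.25 F [-0.5 -3.2  5.9]
shift [ 101.9  -60.7 -128.8] turn [ 1.e-01 -9.e+01 -4.e-02]
shift [-183.5  -65.5  162.5] turn [-23.71   0.   -65.24]
```

play_rows --increments '[[[24,0,-9],[0,0,0],1],[[60,0,-22],[0,0,0],1],[[94,0,-34],[0,0,0],1],[[96,-6,-44],[0,-8,0],1],[[97,-12,-54],[0,-16,0],1],[[98,-18,-64],[0,-24,0],1],[[99,-24,-74],[0,-32,0],1],[[100,-30,-84],[0,-40,0],1],[[101,-36,-94],[0,-48,0],1],[[102,-42,-104],[0,-56,0],1],[[102,-48,-114],[0,-64,0],1],[[102,-54,-122],[0,-72,0],1],[[102,-61,-129],[0,-80,0],1],[[102,-61,-129],[0,-88,0],1],[[102,-61,-129],[0,-90,0],1],[[102,-61,-129],[0,-90,0],1]]'

```text
time: 18.85
ee_pos: [0.4713, 0.0893, 0.1803]
tcp_rot: [-179.9, 20.0, 101.1]
wrist_force: [0.5, 0.4, -1.1]
opening: 0.0617
grasp_force: 44.0
```

```bash
cat > g3.py <<'E'
from h import *
def final(fx,fy,yawdeg,h,fn="/tmp/g2.json"):
    yaw=np.radians(yawdeg); X=np.array([np.cos(yaw),np.sin(yaw),0]); Y=np.cross(UP,X)
    return tgt(np.c_[-X,Y,-UP],np.array([fx,fy,.034])-.085*X+[0,0,.036+h],fn)
E
python3 - <<'E'
from g3 import *
cmd(*final(.523,-.1605,-9.7,.06)); print(now()[1])
E
```

```text
q [ 22.6  -2.6  -4.4  92.5 -19.6 102.2] t 18.85 F [ 0.5  0.4 -1.1]
shift [-184.9  -65.2  162.1] turn [-2.376e+01  2.000e-02 -6.508e+01]
[0.47127292 0.08925176 0.18027885]
```

play_rows --increments '[[[-16,-5,10],[-2,0,-6],1],[[-35,-12,25],[-4,0,-12],1],[[-55,-20,42],[-7,0,-19],1],[[-75,-27,60],[-9.5,0,-26],1],[[-95,-34,80],[-12,0,-33],1],[[-115,-41,98],[-14.5,0,-40],1],[[-135,-48,116],[-17,0,-47],1],[[-155,-55,134],[-19.5,0,-54],1],[[-172,-61,150],[-22,0,-60],1],[[-185,-65,162],[-23.8,0,-65.1],1],[[-185,-65,162],[-23.8,0,-65.1],1],[[-185,-65,162],[-23.8,0,-65.1],1],[[-185,-65,162],[-23.8,0,-65.1],1]]'

```text
time: 20.15
ee_pos: [0.4516, -0.1489, 0.0925]
tcp_rot: [179.9, 20.1, 170.2]
wrist_force: [-1.1, 0.3, -0.7]
opening: 0.0616
grasp_force: 44.1
```

```bash
python3 - <<'E'
from g3 import *
o,p,Rm=now(); print(p,o["q"].round(1),o["tcp_rot"].round(2))
out=[]
a,b=map(np.array,json.load(open("/tmp/g2.json"))); Rc=Rm@a; Pc=p+Rm@b; print("cover est",Pc,np.degrees(np.arctan2(Rc[1,0],Rc[0,0])))
for n,(x0,x1,y0,y1) in dict(top=(330,410,195,255),side=(270,370,200,275)).items():
    im,d,W=shot(n); np.savez("/tmp/"+n+"4",im=im,W=W)
    s=400/(x1-x0); m=cv2.resize(im[y0:y1,x0:x1],None,fx=s,fy=s,interpolation=cv2.INTER_CUBIC); c=m.copy()
    for zc,col in ((0,(255,0,0)),(.036,(255,255,0))):
        q=(proj(n,box(.1,.062,zc)@Rc.T+Pc)-[x0,y0]+.5)*s; cv2.polylines(c,[np.int32(q*8)],True,col,1,cv2.LINE_AA,3)
    out.append(np.vstack([m,c]))
    s_=W.reshape(-1,3)
    if n=="side":
        w=s_[(abs(s_[:,2]-Pc[2])<.006)&(np.linalg.norm(s_[:,:2]-Pc[:2],axis=1)<.07)]; print("top face pts",len(w),np.median(w,0))
o=np.hstack([np.pad(k,((0,0),(0,0),(0,0))) for k in out]); print(o.shape); save("h1.png",o)
E
```

```text
[ 0.45157911 -0.14891656  0.09248109] [-20.6 -27.2 -34.4  63.    3.8 -10.1] [179.86  20.12 170.15]
cover est [ 0.43942873 -0.14689238  0.13100399] 170.13544469678376
top face pts 388 [ 0.45496346 -0.15189453  0.12867306]
(600, 800, 3)
```

View pics/h1.png

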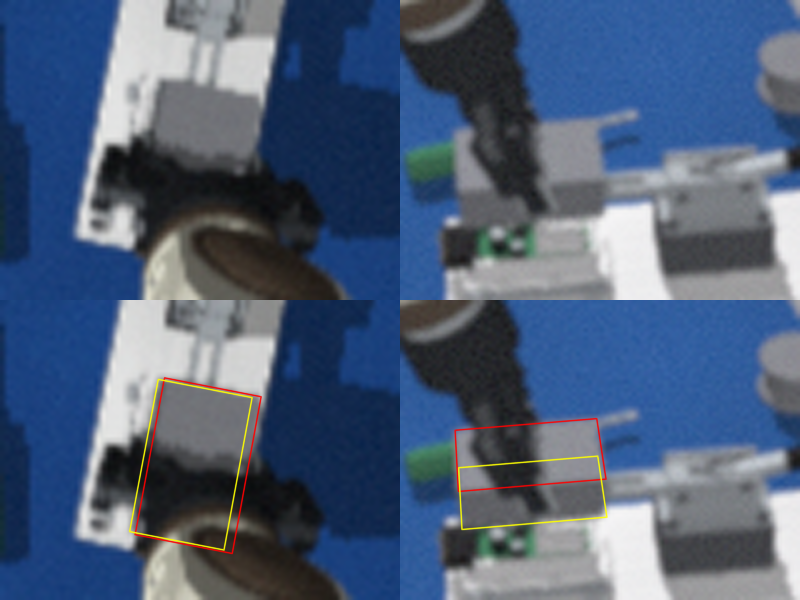

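This view shows the cover over the base (about 3 mm off the fit) but also the clamp lowered, with its arm pointing at the cover and its handle near level (side crop (790,160)). My wrist evidently knocked it during the second grasp. I'll measure its state.

```bash
python3 - <<'E'
from h import *
yaw=np.radians(-9.7); X=np.array([np.cos(yaw),np.sin(yaw),0]); Y=np.cross(UP,X); O=np.array([.523,-.1605,.004]); F=np.c_[X,Y,UP]
for n in ("side","side4","top4"):
    z=np.load(f"/tmp/{n}.npz"); L=((z["W"]-O)@F)*1000; r=z["im"]
    L=L.reshape(-1,3); m=(abs(L[:,1])<28)&(L[:,2]>75)&(L[:,0]>-60)&(L[:,0]<200)
    q=L[m]; print(n)
    for a in range(-60,200,10):
        k=q[(q[:,0]>=a)&(q[:,0]<a+10)]
        if len(k)>1: print(a,len(k),np.percentile(k[:,2],[5,50,95]).round(), np.median(k[:,1]).round())
E
```

```text
side
-10 10 [180. 192. 198.] 1.0
0 25 [184. 193. 198.] -2.0
10 130 [ 83. 138. 199.] -4.0
20 102 [ 79. 133. 198.] -6.0
30 44 [77. 90. 99.] 7.0
40 49 [77. 86. 99.] -11.0
50 46 [77. 88. 99.] 14.0
60 57 [ 78.  93. 106.] -4.0
70 61 [ 84. 112. 135.] -3.0
80 47 [124. 146. 161.] -3.0
90 44 [146. 167. 177.] -4.0
100 8 [167. 171. 174.] -1.0
side4
-60 59 [ 99. 124. 127.] -6.0
-50 57 [ 97. 124. 127.] -8.0
-40 33 [ 81. 124. 126.] -4.0
-30 24 [81. 86. 90.] 1.0
-20 25 [80. 86. 89.] 7.0
-10 26 [79. 87. 90.] -2.0
0 23 [80. 89. 91.] -0.0
10 45 [80. 95. 98.] -3.0
20 48 [77. 94. 99.] -9.0
30 44 [79. 91. 98.] -4.0
40 51 [77. 91. 96.] -8.0
50 44 [78. 92. 99.] 0.0
60 52 [77. 92. 98.] -10.0
70 42 [79. 93. 98.] -3.0
80 19 [ 91.  97. 101.] -0.0
90 21 [ 91. 100. 103.] -1.0
100 22 [ 94. 103. 107.] -2.0
110 23 [ 96. 105. 109.] -2.0
120 25 [ 98. 106. 109.] -3.0
130 22 [101. 109. 112.] -2.0
140 23 [103. 110. 114.] -3.0
150 12 [105. 111. 113.] -2.0
top4
-60 56 [121. 125. 129.] -0.0
-50 57 [122. 125. 129.] -0.0
-40 27 [ 84. 125. 130.] 4.0
-30 11 [86. 89. 93.] -4.0
-20 9 [81. 89. 91.] 6.0
-10 18 [85. 88. 93.] -0.0
0 16 [86. 91. 93.] 2.0
10 31 [87. 95. 98.] 4.0
20 28 [ 92.  95. 100.] 1.0
30 24 [85. 93. 97.] 7.0
40 26 [88. 94. 98.] 1.0
50 23 [85. 93. 98.] 1.0
60 30 [89. 95. 99.] -1.0
70 20 [ 87.  98. 100.] -0.0
80 13 [ 90.  98. 102.] -0.0
90 16 [ 97. 103. 107.] 1.0
100 17 [ 99. 104. 109.] 1.0
110 16 [104. 106. 111.] 1.0
120 16 [105. 109. 113.] -1.0
130 18 [105. 111. 117.] -1.0
140 15 [106. 113. 117.] 1.0
150 9 [110. 112. 118.] -1.0
```

The handle is about 0.2 rad above level (joint ≈ 1.0, not past the dead point) and the clamp arm lies under the held cover. I'll park the cover mouth-down on the free mat area, reopen the clamp, and then resume in the right order.

```bash
python3 - <<'E'
from g3 import *
o,p,Rm=now(); a,b=map(np.array,json.load(open("/tmp/g2.json"))); Rc=Rm@a; Pc=p+Rm@b
U=p+[0,0,.08]; cmd(U,Rm); 
A,RA=tgt(Rc,[.48,.13,.21],"/tmp/g2.json"); cmd(A,RA); B=A-[0,0,.21-.046]; cmd(B,RA)
print(Rm.T@UP)
E
```

```text
q [-20.5 -27.2 -34.4  63.    3.8 -10.2] t 20.25 F [ 0.4 -0.2 -0.9]
shift [-27.5   0.2 -75.1] turn [0. 0. 0.]
q [-20.5 -27.2 -34.4  63.    3.8 -10.2] t 20.25 F [ 0.4 -0.2 -0.9]
shift [-20.6 279.4 -76. ] turn [ 0. -0.  0.]
q [-20.5 -27.2 -34.4  63.    3.8 -10.2] t 20.25 F [ 0.4 -0.2 -0.9]
shift [ 35.8 279.1  78. ] turn [ 0. -0.  0.]
[-0.34399043  0.00201865 -0.93897098]
```

play_rows --increments '[[[-10,0,-25],[0,0,0],1],[[-27,0,-75],[0,0,0],1],[[-26,40,-75],[0,0,0],1],[[-25,85,-75],[0,0,0],1],[[-24,130,-75],[0,0,0],1],[[-23,175,-76],[0,0,0],1],[[-22,220,-76],[0,0,0],1],[[-21,260,-76],[0,0,0],1],[[-20,279,-75],[0,0,0],1],[[-9,279,-45],[0,0,0],1],[[4,279,-10],[0,0,0],1],[[17,279,25],[0,0,0],1],[[29,279,60],[0,0,0],1],[[34,279,73],[0,0,0],1],[[34,279,73],[0,0,0],1],[[34,279,73],[0,0,0],1]]'

```text
time: 21.85
ee_pos: [0.4928, 0.1279, 0.0142]
tcp_rot: [179.8, 20.2, 170.2]
wrist_force: [-0.8, -0.2, -0.2]
opening: 0.0616
grasp_force: 44.0
```

```bash
python3 - <<'E'
from g3 import *
o,p,Rm=now(); a,b=map(np.array,json.load(open("/tmp/g2.json"))); print(p, p+Rm@b,o["q"].round(1))
im,d,W=shot("side"); Pc=p+Rm@b; s=W.reshape(-1,3)
w=s[(abs(s[:,2]-Pc[2])<.007)&(np.linalg.norm(s[:,:2]-Pc[:2],axis=1)<.045)]; print(len(w),np.median(w,0))
E
```

```text
[0.49280297 0.1279148  0.01423976] [0.48058995 0.12990905 0.05274441] [ 20.2 -17.8 -36.6  53.5  -9.8  28.4]
183 [0.49437403 0.12450817 0.05042924]
```

play_rows --increments '[[[1.4,0,4],[0,0,0],1],[[2.8,0,7.5],[0,0,0],1],[[2.8,0,7.5],[0,0,0],1]]'

```text
time: 22.2
ee_pos: [0.4919, 0.1272, 0.0043]
tcp_rot: [179.9, 20.1, 170.2]
wrist_force: [0.3, 0.3, -1.8]
opening: 0.061
grasp_force: 44.0
```

play_rows --increments '[[[0.4,0,1.2],[0,0,0],1],[[0.9,0,2.4],[0,0,0],1],[[0.9,0,2.4],[0,0,0],1]]'

```text
time: 22.5
ee_pos: [0.4927, 0.1273, 0.0033]
tcp_rot: [179.9, 20.2, 170.2]
wrist_force: [-4.8, -1.1, 8.7]
opening: 0.0614
grasp_force: 45.2
```

```bash
python3 - <<'E'
from g3 import *
o,p,Rm=now(); a,b=map(np.array,json.load(open("/tmp/g2.json"))); Pc=p+Rm@b; y=Rm[:,1]*[1,1,0]; y/=np.linalg.norm(y)
Pc[2]=.040; savegrip(np.c_[np.cross(y,-UP),y,-UP],Pc,"/tmp/g2.json"); print(Pc,p); np.save("/tmp/park.npy",np.c_[Rm,p])
E
```

```text
[0.48047541 0.12935485 0.04      ] [0.49269688 0.12732894 0.00329402]
```

play_rows --increments '[[[-0.5,0,-1.5],[0,0,0],0.3],[[-0.5,0,-1.5],[0,0,0],0],[[-0.5,0,-1.5],[0,0,0],0],[[-0.5,0,-1.5],[0,0,0],0],[[-0.5,0,-1.5],[0,0,0],0],[[0,0,-20],[0,0,0],0],[[0,0,-50],[0,0,0],0],[[-20,0,-100],[0,0,0],0],[[-50,0,-150],[0,0,0],0],[[-80,0,-200],[0,0,0],0],[[-80,0,-200],[0,0,0],0],[[-80,0,-200],[0,0,0],0]]'

```text
time: 23.7
ee_pos: [0.4998, 0.1262, 0.2211]
tcp_rot: [179.7, 20.4, 170.2]
wrist_force: [-0.4, -0.0, -0.7]
opening: 0.0851
grasp_force: 0.0
```

```bash
python3 - <<'E'
from g3 import *
o,p,Rm=now(); print(p,o["q"].round(1))
yaw=np.radians(-9.7); X=np.array([np.cos(yaw),np.sin(yaw),0]); Y=np.cross(UP,X); O=np.array([.523,-.1605,.004]); F=np.c_[X,Y,UP]
for n in("side","top"):
    im,d,W=shot(n); np.savez("/tmp/"+n+"5",im=im,W=W)
    L=((W-O)@F*1000).reshape(-1,3); m=(abs(L[:,1])<28)&(L[:,2]>80)&(L[:,0]>85)&(L[:,0]<200)&(L[:,2]<160); q=L[m]
    k=np.polyfit(q[:,0],q[:,2],1); print(n,"handle slope rad",np.arctan(k[0]),"z at 100,150",np.polyval(k,[100,150]),"end x",q[:,0].max(),"y mean",q[:,1].mean(),np.polyfit(q[:,0],q[:,1],1))
    # base flange/board region & parked cover
    c=(W[...,2]>.034)&(W[...,2]<.046)&(abs(W[...,0]-.48)<.08)&(abs(W[...,1]-.13)<.06)
    s=W[c]; print(" cover",cv2.minAreaRect(s[:,:2].astype(np.float32)*1000),np.median(s[:,2]))
save("c5.png",np.hstack([cv2.resize(np.load("/tmp/side5.npz")["im"][130:300,260:430],(400,400),interpolation=cv2.INTER_CUBIC),cv2.resize(np.load("/tmp/top5.npz")["im"][150:255,270:410],(533,400),interpolation=cv2.INTER_CUBIC)[:,133:]]))
E
```

```text
[0.49981551 0.12618233 0.2211273 ] [ 19.6 -18.9 -14.4  76.4  -9.6  27.9]
side handle slope rad 0.2145668559156646 z at 100,150 [ 99.90096133 110.79703414] end x 155.77140381667184 y mean -0.9627198897297198 [-0.03593256  3.38208944]
 cover ((479.2781982421875, 128.92559814453125), (70.19465637207031, 101.5976791381836), 77.85222625732422) 0.03939101977866976
top handle slope rad 0.20401689315275692 z at 100,150 [103.13339969 113.47817063] end x 155.75607964577415 y mean -0.03788551426626008 [-0.01598058  1.90485525]
 cover ((478.656005859375, 127.74441528320312), (61.93075180053711, 100.08943176269531), 80.36238861083984) 0.0396956979260434
```

View pics/c5.png

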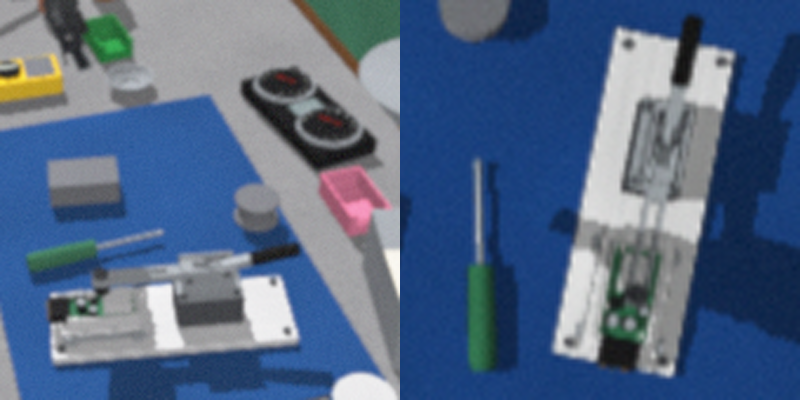

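The crop shows the cover parked mouth-down (side crop (83,180)) and the clamp arm lying over the board, with its handle running to (290,250). I'll pinch the handle and reopen it.

```bash
cat > g4.py <<'E'
from g3 import *
yaw=np.radians(-9.7); X=np.array([np.cos(yaw),np.sin(yaw),0]); Y=np.cross(UP,X); O=np.array([.523,-.1605,.004]); F=np.c_[X,Y,UP]
def grip(e,r=.070): return O+F@np.array([.066+r*np.cos(e),0,.090+r*np.sin(e)])
Rv=fr(-UP,Y)
E
python3 - <<'E'
from g4 import *
E=grip(.21)-[0,0,.030]; print(E)
cmd(E+[0,0,.09],Rv)
E
```

```text
[ 0.65553982 -0.18315545  0.07859219]
q [ 19.7 -18.8 -14.8  76.3  -9.6  27.9] t 23.8 F [0.6 0.3 0.2]
shift [-178.5 -277.9  115.9] turn [ 0.08 20.08 -0.04]
```

play_rows --increments '[[[-22,-35,0],[0,2.5,0],0],[[-45,-70,10],[0,5,0],0],[[-67,-105,25],[0,8,0],0],[[-90,-140,42],[0,10,0],0],[[-112,-175,60],[0,13,0],0],[[-135,-210,80],[0,15,0],0],[[-157,-245,98],[0,18,0],0],[[-178,-278,116],[0,20,0],0],[[-178,-278,116],[0,20,0],0],[[-178,-278,116],[0,20,0],0],[[-178,-278,116],[0,20,0],0]]'

```text
time: 24.9
ee_pos: [0.6546, -0.1823, 0.1687]
tcp_rot: [179.9, 0.1, 170.3]
wrist_force: [-0.3, 0.2, 0.9]
opening: 0.0855
grasp_force: 0.0
```

```bash
python3 - <<'E'
from g4 import *
E=grip(.21)-[0,0,.030]; cmd(E,Rv); print(now()[1])
E
```

```text
q [-15.6  22.7  25.3  92.5   0.1  -5.9] t 24.9 F [-0.3  0.2  0.9]
shift [-0.9 -0.9 90.1] turn [0.12 0.07 0.  ]
[ 0.65462162 -0.18227229  0.16870825]
```

play_rows --increments '[[[-1,-1,25],[0,0,0],0],[[-1,-1,50],[0,0,0],0],[[-1,-1,75],[0,0,0],0],[[-1,-1,90],[0,0,0],0],[[-1,-1,90],[0,0,0],0.4],[[-1,-1,90],[0,0,0],0.8],[[-1,-1,90],[0,0,0],1],[[-1,-1,90],[0,0,0],1],[[-1,-1,90],[0,0,0],1],[[-1,-1,90],[0,0,0],1],[[-1,-1,90],[0,0,0],1]]' --grip_force 20

```text
time: 26.0
ee_pos: [0.6572, -0.1826, 0.0798]
tcp_rot: [179.7, 0.2, 170.3]
wrist_force: [2.7, 7.2, 2.9]
opening: 0.016
grasp_force: 24.7
```

play_rows --increments '[[[2,0,-6],[0,0,0],1],[[4,0,-13],[0,0,0],1],[[7,0,-19],[0,0,0],1],[[11,0,-25],[0,0,0],1],[[15,0,-30.5],[0,0,0],1],[[20,0,-36],[0,0,0],1],[[25,0,-40.5],[0,0,0],1],[[31,0,-44.5],[0,0,0],1],[[37,0,-48],[0,0,0],1],[[43,0,-51],[0,0,0],1],[[43.5,0,-51],[0,0,0],1],[[43.5,0,-51],[0,0,0],1]]'

```text
time: 27.2
ee_pos: [0.6141, -0.175, 0.1303]
tcp_rot: [179.7, 0.2, 170.4]
wrist_force: [3.7, 9.4, 0.3]
opening: 0.0154
grasp_force: 22.4
```

```bash
cat > hs.py <<'E'
from g4 import *
def handle():
    for n in("side","top"):
        im,d,W=shot(n); np.savez("/tmp/"+n+"h",im=im,W=W)
        L=((W-O)@F*1000).reshape(-1,3); m=(abs(L[:,1])<15)&(L[:,2]>100)&(L[:,2]<215)&(L[:,0]>-90)&(L[:,0]<45); q=L[m]
        print(n,"arm pts",len(q)); 
        if len(q)>3: print(np.percentile(q,[2,50,98],axis=0).round())
E
python3 -c "
from hs import *
handle(); o,p,Rm=now(); print(((p-O)@F*1000).round(1),o['q'].round(1))"
```

```text
side arm pts 196
[[-28.  -8. 102.]
 [ -4.  -4. 174.]
 [ 19.  11. 196.]]
top arm pts 4
[[ 12.   9. 101.]
 [ 17.  12. 101.]
 [ 28.  14. 112.]]
[ 92.2   1.1 126.2] [-16.   16.2  12.8  86.4   0.3  -6.4]
```

play_rows --increments '[[[3,0,-1],[0,0,0],1],[[6,0,-2],[0,0,0],1],[[8,0,-3],[0,0,0],1],[[8,0,-3],[0,0,0],1]]'

```text
time: 27.7
ee_pos: [0.6063, -0.1736, 0.133]
tcp_rot: [179.7, 0.2, 170.4]
wrist_force: [4.3, 9.4, -2.2]
opening: 0.0153
grasp_force: 22.0
```

```bash
python3 -c "
from hs import *
handle(); o,p,Rm=now(); print(((p-O)@F*1000).round(1),o['wrist_force'].round(1))
L=((np.load('/tmp/sideh.npz')['W']-O)@F*1000).reshape(-1,3);L0=((np.load('/tmp/side.npz')['W']-O)@F*1000).reshape(-1,3)
for q in (L0,L): m=(abs(q[:,1])<15)&(q[:,2]>170)&(q[:,2]<215)&(q[:,0]>-90)&(q[:,0]<45); print(np.percentile(q[m],[2,50,98],axis=0).round())
"
```

```text
side arm pts 188
[[ -4.  -8. 104.]
 [ 15.  -4. 181.]
 [ 25.  13. 200.]]
top arm pts 9
[[ 14.   9. 103.]
 [ 19.  10. 127.]
 [ 22.  14. 153.]]
[ 84.3   1.1 129. ] [ 5.1 10.1 -2.6]
[[ -2.  -7. 172.]
 [ 15.  -3. 193.]
 [ 29.  10. 200.]]
[[ -4.  -8. 172.]
 [ 12.  -3. 193.]
 [ 26.  13. 200.]]
```

play_rows --increments '[[[0,0,0],[0,0,0],0.5],[[0,0,0],[0,0,0],0],[[0,0,0],[0,0,0],0],[[0,0,0],[0,0,0],0],[[0,0,-25],[0,0,0],0],[[0,0,-60],[0,0,0],0],[[0,0,-100],[0,0,0],0],[[0,0,-110],[0,0,0],0],[[0,0,-110],[0,0,0],0]]'

```text
time: 28.7
ee_pos: [0.6058, -0.176, 0.2448]
tcp_rot: [179.9, 0.3, 170.3]
wrist_force: [0.4, 0.1, -0.3]
opening: 0.0856
grasp_force: 0.0
```

```bash
python3 -c "
from hs import *
m=np.load('/tmp/park.npy'); RP=m[:,:3]; P=m[:,3]; Q=P-RP[:,2]*.11
cmd(Q+[0,0,.06],RP); cmd(P,RP,Q+[0,0,.06],RP)
handle()"
```

```text
q [-16.3  17.   26.5  99.2   0.1  -6.5] t 28.7 F [ 0.4  0.1 -0.3]
shift [201.2 279.5  77.6] turn [ -0.05 -19.92   0.  ]
shift [ 2.070e+01 -1.000e-01  1.663e+02] turn [0. 0. 0.]
side arm pts 185
[[ -3.  -8. 105.]
 [ 16.  -4. 181.]
 [ 26.  10. 200.]]
top arm pts 52
[[ -5.  -2. 101.]
 [ 15.   7. 193.]
 [ 27.  10. 202.]]
```

play_rows --increments '[[[0,35,0],[0,0,0],0],[[0,75,0],[0,0,0],0],[[20,115,0],[0,-2,0],0],[[50,150,5],[0,-5,0],0],[[85,185,20],[0,-8,0],0],[[120,215,35],[0,-12,0],0],[[155,245,50],[0,-15,0],0],[[185,270,65],[0,-18,0],0],[[201,280,78],[0,-20,0],0],[[201,280,78],[0,-20,0],0],[[201,280,78],[0,-20,0],0],[[201,280,78],[0,-20,0],0]]'

```text
time: 30.0
ee_pos: [0.455, 0.134, 0.1648]
tcp_rot: [179.9, 20.1, 170.2]
wrist_force: [-0.3, 0.4, 0.1]
opening: 0.0853
grasp_force: 0.0
```

```bash
python3 -c "
from hs import *
m=np.load('/tmp/park.npy'); RP=m[:,:3]; P=m[:,3]
cmd(P+[0,0,.0007],RP)"
```

```text
q [ 23.  -24.6 -24.6  72.9 -10.6  31.1] t 30.0 F [-0.3  0.4  0.1]
shift [ 19.2  -0.4 164.2] turn [-0.04 -0.15 -0.01]
```

play_rows --increments '[[[10,0,25],[0,0,0],0],[[19,0,50],[0,0,0],0],[[19,0,75],[0,0,0],0],[[19,0,100],[0,0,0],0],[[19,0,120],[0,0,0],0],[[19,0,140],[0,0,0],0],[[19,0,155],[0,0,0],0],[[19,0,163],[0,0,0],0],[[19,0,163],[0,0,0],0.3],[[19,0,163],[0,0,0],0.6],[[19,0,163],[0,0,0],1],[[19,0,163],[0,0,0],1],[[19,0,163],[0,0,0],1],[[19,0,163],[0,0,0],1],[[19,0,163],[0,0,0],1]]' --grip_force 40

```text
time: 31.5
ee_pos: [0.4924, 0.1284, 0.0059]
tcp_rot: [179.9, 20.1, 170.2]
wrist_force: [-1.7, -0.3, 3.5]
opening: 0.0614
grasp_force: 45.6
```

```bash
python3 -c "
from hs import *
o,p,Rm=now(); print(p,o['tcp_rot'].round(2))
y=Rm[:,1]*[1,1,0]; y/=np.linalg.norm(y); C=np.array([.4798,.1290,.040]); C=C+y*((p-C)@y); print(C)
savegrip(np.c_[np.cross(y,-UP),y,-UP],C,'/tmp/g2.json'); print(open('/tmp/g2.json').read())
T,Rt=final(.523,-.1605,-9.7,.06); cmd(p+[0,0,.14],Rm); cmd(T+[0,0,.08],Rt); cmd(T,Rt); print(T)
"
```

```text
[0.4923688  0.12838987 0.00590937] [179.87  20.14 170.24]
[0.48005632 0.13049744 0.04      ]
[[[0.9388262663014948, 0.0007202387932285127, 0.3443903642067751], [-1.5045036068170842e-17, 0.9999978131468766, -0.0020913396338221313], [-0.3443911173395657, 0.0019634045799895713, 0.9388242132263421]], [-1.3085433552113834e-05, 7.129507939171322e-05, -0.036307085951352805]]
q [ 20.3 -17.4 -37.2  52.5  -9.8  28.5] t 31.5 F [-1.7 -0.3  3.5]
shift [ -48.2    0.3 -131.4] turn [0. 0. 0.]
q [ 20.3 -17.4 -37.2  52.5  -9.8  28.5] t 31.5 F [-1.7 -0.3  3.5]
shift [ -64.8 -279.2 -157.9] turn [-0.    0.   -0.01]
q [ 20.3 -17.4 -37.2  52.5  -9.8  28.5] t 31.5 F [-1.7 -0.3  3.5]
shift [ -37.2 -279.4  -82.8] turn [-0.    0.   -0.01]
[ 0.45152817 -0.1482831   0.09590937]
```

play_rows --increments '[[[-15,0,-40],[0,0,0],1],[[-30,0,-80],[0,0,0],1],[[-50,-30,-125],[0,0,0],1],[[-60,-70,-150],[0,0,0],1],[[-65,-115,-158],[0,0,0],1],[[-65,-160,-158],[0,0,0],1],[[-65,-205,-158],[0,0,0],1],[[-65,-250,-158],[0,0,0],1],[[-65,-272,-158],[0,0,0],1],[[-65,-279,-158],[0,0,0],1],[[-55,-279,-130],[0,0,0],1],[[-43,-279,-98],[0,0,0],1],[[-33,-279,-72],[0,0,0],1],[[-27,-279,-55],[0,0,0],1],[[-27,-279,-55],[0,0,0],1],[[-27,-279,-55],[0,0,0],1],[[-27,-279,-55],[0,0,0],1]]'

```text
time: 33.2
ee_pos: [0.4523, -0.1479, 0.0675]
tcp_rot: [179.9, 20.2, 170.3]
wrist_force: [0.7, 0.0, -0.8]
opening: 0.0613
grasp_force: 44.9
```

```bash
python3 -c "
from hs import *
handle(); o,p,Rm=now(); a,b=map(np.array,json.load(open('/tmp/g2.json'))); Rc=Rm@a; Pc=p+Rm@b; print('est fixture frame of cover',((Pc-O)@F*1000).round(1),np.degrees(np.arctan2(Rc[1,0],Rc[0,0]))-170.3)
for n in('side','top'):
    W=np.load('/tmp/%sh.npz'%n)['W']; L=((W-O)@F*1000).reshape(-1,3)
    q=L[(abs(L[:,2]-(Pc[2]-.004)*1000)<6)&(abs(L[:,0]+85)<62)&(abs(L[:,1])<45)]
    print(n,len(q),np.percentile(q,[1,50,99],axis=0).round(1))
    e=q[(q[:,0]>-75)]; print(' far edge by y', [ (yy,round(np.percentile(e[abs(e[:,1]-yy)<6][:,0],97),1)) for yy in(-24,-12,0,12,24)])
    e=q[(q[:,0]>-62)&(q[:,0]<-40)]; print(' y extent',np.percentile(e[:,1],[1,99]).round(1))
    f=L[(L[:,2]>22)&(L[:,2]<36)&(L[:,0]<-20)&(L[:,0]>-150)&(abs(L[:,1])<45)]; print(' flange',len(f),np.percentile(f,[1,99],axis=0).round(1))
im=[np.load('/tmp/%sh.npz'%n)['im'] for n in('side','top')]
s=5; A=cv2.resize(im[0][205:290,275:360],(400,400),interpolation=cv2.INTER_CUBIC); B=cv2.resize(im[1][195:255,340:400],(400,400),interpolation=cv2.INTER_CUBIC)
save('h6.png',np.hstack([A,B]))
"
```

```text
side arm pts 196
[[-89.  -9. 103.]
 [ 15.  -4. 181.]
 [ 26.  11. 211.]]
top arm pts 114
[[-89. -11. 100.]
 [  8.   2. 195.]
 [ 26.  11. 211.]]
est fixture frame of cover [-84.5   0.4  97.4] -0.009120642582843175
side 393 [[-134.5  -42.3   91.8]
 [ -68.3   -3.1   96.7]
 [ -36.    33.8  101.3]]
 far edge by y [(-24, np.float64(-37.2)), (-12, np.float64(-36.5)), (0, np.float64(-37.0)), (12, np.float64(-36.5)), (24, np.float64(-37.4))]
 y extent [-31.9  33.3]
 flange 271 [[-144.   -37.    22.6]
 [ -32.8   -1.3   35.8]]
top 310 [[-130.7  -31.8   92.5]
 [ -62.    -0.2   97.5]
 [ -36.3   36.5  102.8]]
 far edge by y [(-24, np.float64(-37.1)), (-12, np.float64(-38.2)), (0, np.float64(-37.6)), (12, np.float64(-36.9)), (24, np.float64(-37.1))]
 y extent [-30.8  29.9]
 flange 47 [[-135.2   26.9   22.2]
 [ -35.1   41.1   35.2]]
```

View pics/h6.png

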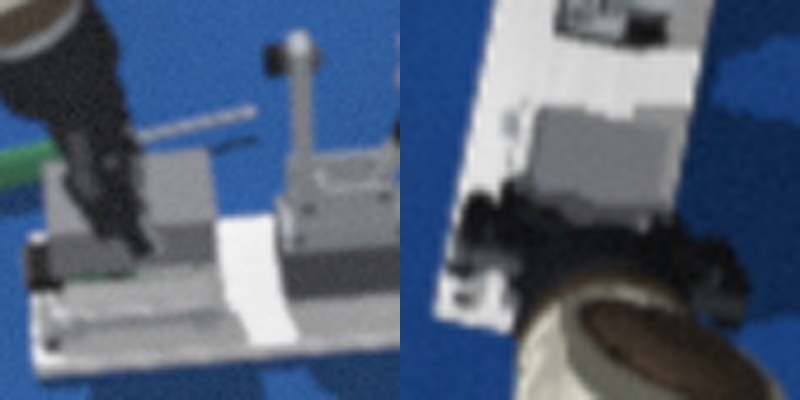

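The view shows the cover held square over the base, its notched end above the black socket (side crop (45,270)) and the clamp upright. By comparison with the flange the cover is about 1.5 mm too near the robot. I'll correct that and lower in steps.

play_rows --increments '[[[0,0,4.5],[0,0,0],1],[[1.5,0,8.5],[0,0,0],1],[[3,0,12.5],[0,0,0],1],[[4.4,0,16.5],[0,0,0],1],[[4.4,0,16.5],[0,0,0],1],[[4.4,0,16.5],[0,0,0],1]]'

```text
time: 33.9
ee_pos: [0.4528, -0.1481, 0.0486]
tcp_rot: [179.9, 20.1, 170.2]
wrist_force: [0.0, -0.2, -0.6]
opening: 0.0613
grasp_force: 44.9
```

play_rows --increments '[[[0.7,0,1.9],[0,0,0],1],[[1.4,0,3.8],[0,0,0],1],[[1.7,0,4.7],[0,0,0],1],[[1.7,0,4.7],[0,0,0],1]]'

```text
time: 34.3
ee_pos: [0.4529, -0.1481, 0.0436]
tcp_rot: [179.9, 20.1, 170.2]
wrist_force: [-0.3, 0.7, -1.5]
opening: 0.0611
grasp_force: 44.9
```

play_rows --increments '[[[0.5,0,1.4],[0,0,0],1],[[1,0,2.8],[0,0,0],1],[[1.4,0,3.8],[0,0,0],1],[[1.4,0,3.8],[0,0,0],1]]'

```text
time: 34.7
ee_pos: [0.4534, -0.1477, 0.04]
tcp_rot: [179.8, 20.2, 170.3]
wrist_force: [3.2, 5.3, 1.8]
opening: 0.061
grasp_force: 45.2
```

play_rows --increments '[[[0.3,0,1],[0,0,0],1],[[0.7,0,1.9],[0,0,0],1],[[0.7,0,1.9],[0,0,0],1]]'

```text
time: 35.0
ee_pos: [0.4536, -0.1474, 0.0382]
tcp_rot: [179.8, 20.2, 170.3]
wrist_force: [3.0, 8.1, 2.8]
opening: 0.0612
grasp_force: 45.3
```

play_rows --increments '[[[0,0.8,0],[0,0,0],1],[[0.4,0.8,1],[0,0,0],1],[[0.8,0.8,2.3],[0,0,0],1],[[0.8,0.8,2.3],[0,0,0],1]]'

```text
time: 35.4
ee_pos: [0.4536, -0.1469, 0.0359]
tcp_rot: [179.8, 20.2, 170.3]
wrist_force: [-0.6, 8.1, 7.4]
opening: 0.0613
grasp_force: 45.8
```

play_rows --increments '[[[0,0.7,0],[0,0,0],1],[[0.3,0.7,0.8],[0,0,0],1],[[0.5,0.7,1.4],[0,0,0],1],[[0.5,0.7,1.4],[0,0,0],1]]'

```text
time: 35.8
ee_pos: [0.4537, -0.1469, 0.0358]
tcp_rot: [179.9, 20.2, 170.2]
wrist_force: [-11.2, 6.4, 20.2]
opening: 0.0614
grasp_force: 47.9
```

```bash
python3 -c "
from hs import *
o,p,Rm=now(); a,b=map(np.array,json.load(open('/tmp/g2.json'))); Pc=p+Rm@b; print(p,((Pc-O)@F*1000).round(1),o['wrist_force'])
handle()
for n in('side','top'):
    L=((np.load('/tmp/%sh.npz'%n)['W']-O)@F*1000).reshape(-1,3)
    q=L[(abs(L[:,2]-67)<8)&(L[:,0]>-70)&(L[:,0]<-38)&(abs(L[:,1])<28)]; A=np.c_[q[:,:2]-[-55,0],np.ones(len(q))]
    print(n,'top face z fit',np.linalg.lstsq(A,q[:,2],rcond=None)[0].round(3),len(q))
    q=L[(abs(L[:,2]-67)<6)&(L[:,0]<-110)&(L[:,0]>-133)&(abs(L[:,1])<28)]; print(' near part z',np.median(q[:,2]) if len(q) else 0,len(q))
"
```

```text
[ 0.45373225 -0.14688076  0.03583432] [-83.1   1.8  65.9] [-11.17977379   6.43420214  20.1789172 ]
side arm pts 207
[[-89.  -9. 102.]
 [ 15.  -4. 181.]
 [ 26.  11. 200.]]
top arm pts 99
[[-89.  -9. 106.]
 [ 11.   4. 195.]
 [ 27.  14. 203.]]
side top face z fit [1.0000e-03 2.0000e-02 6.5338e+01] 163
 near part z 65.58813469618877 78
top top face z fit [-1.700e-02  1.000e-03  6.593e+01] 163
 near part z 0 0
```

The cover is seated: its top face is at 65.3–65.9 mm (66 expected), level, with firm contact. Release and retreat.

play_rows --increments '[[[-0.4,0,-1],[0,0,0],1],[[-0.4,0,-1],[0,0,0],0.3],[[-0.4,0,-1],[0,0,0],0],[[-0.4,0,-1],[0,0,0],0],[[-0.4,0,-1],[0,0,0],0],[[-0.4,0,-1],[0,0,0],0],[[0,0,-15],[0,0,0],0],[[0,0,-40],[0,0,0],0],[[-5,0,-75],[0,0,0],0],[[-25,0,-120],[0,0,0],0],[[-40,0,-165],[0,0,0],0],[[-55,0,-210],[0,0,0],0],[[-55,0,-210],[0,0,0],0]]'

```text
time: 37.2
ee_pos: [0.4347, -0.1444, 0.2571]
tcp_rot: [-180.0, 20.6, 170.3]
wrist_force: [-0.7, -0.6, -0.2]
opening: 0.0853
grasp_force: 0.0
```

```bash
python3 -c "
from hs import *
o,p,Rm=now(); print(p,o['q'].round(1))
handle()
for n in('side','top'):
    L=((np.load('/tmp/%sh.npz'%n)['W']-O)@F*1000).reshape(-1,3)
    q=L[(abs(L[:,2]-67)<8)&(L[:,0]>-140)&(L[:,0]<-30)&(abs(L[:,1])<40)]; r=cv2.minAreaRect(q[:,:2].astype(np.float32)); A=np.c_[q[:,:2]-[-85,0],np.ones(len(q))]
    print(n,'top face z fit',np.linalg.lstsq(A,q[:,2],rcond=None)[0].round(3),len(q),r)
E=grip(1.2)-[0,0,.030]
cmd(E+[0,0,.11]+.0*X,Rv)
"
```

```text
[ 0.43470394 -0.14436733  0.25712395] [-20.9 -27.8 -16.7  80.9   3.9 -10.4]
side arm pts 188
[[ -3.  -9. 103.]
 [ 16.  -4. 180.]
 [ 26.  10. 200.]]
top arm pts 84
[[ -4.  -8. 103.]
 [ 13.   4. 196.]
 [ 27.  10. 203.]]
side top face z fit [-2.0000e-03  9.0000e-03  6.5093e+01] 593 ((-84.17559814453125, 2.9370059967041016), (99.80563354492188, 67.29349517822266), 0.2919149100780487)
top top face z fit [-8.0000e-03  4.0000e-03  6.5838e+01] 404 ((-80.86933898925781, 0.3887786865234375), (91.94242858886719, 62.540470123291016), 0.3701061010360718)
q [-20.9 -27.8 -17.2  80.7   3.9 -10.4] t 37.3 F [-0.2  0.  -0.9]
shift [-167.3   -1.2   73.9] turn [ 0.07 20.19 -0.04]
```

play_rows --increments '[[[-20,0,-15],[0,0,0],0],[[-50,0,-5],[0,3,0],0],[[-80,0,8],[0,8,0],0],[[-110,0,24],[0,12,0],0],[[-135,-1,42],[0,16,0],0],[[-155,-1,60],[0,20,0],0],[[-167,-1,74],[0,20.2,0],0],[[-167,-1,74],[0,20.2,0],0],[[-167,-1,74],[0,20.2,0],0]]'

```text
time: 38.2
ee_pos: [0.6117, -0.1752, 0.2363]
tcp_rot: [179.9, -0.3, 170.3]
wrist_force: [-0.7, -0.2, -0.7]
opening: 0.0852
grasp_force: 0.0
```

```bash
python3 -c "
from hs import *
E=grip(1.2)-[0,0,.030]
cmd(E,Rv); o,p,Rm=now(); print(((p-O)@F*1000).round(1))
for e in (1.2,1.1,1.0,.85,.7,.55,.4,.25,.1,0,-.05): print(e,(Rv.T@(grip(e)-grip(1.2))*1000).round(1))
"
```

```text
q [-16.   18.2  27.   99.1   0.1  -6.3] t 38.2 F [-0.7 -0.2 -0.7]
shift [ -1.9  -0.7 107. ] turn [ 0.12 -0.26 -0.02]
[ 89.9   0.5 232.3]
1.2 [0. 0. 0.]
1.1 [-6.4  0.   2.9]
1.0 [-12.5  -0.    6.3]
0.85 [-20.8   0.   12.7]
0.7 [-28.2   0.   20.1]
0.55 [-34.3   0.   28.7]
0.4 [-39.1   0.   38. ]
0.25 [-42.5  -0.   47.9]
0.1 [-44.3  -0.   58.3]
0 [-44.6   0.   65.2]
-0.05 [-44.5   0.   68.7]
```

play_rows --increments '[[[-2,-1,30],[0,0,0],0],[[-2,-1,60],[0,0,0],0],[[-2,-1,85],[0,0,0],0],[[-2,-1,105],[0,0,0],0],[[-2,-1,105],[0,0,0],0.4],[[-2,-1,105],[0,0,0],0.8],[[-2,-1,105],[0,0,0],1],[[-2,-1,105],[0,0,0],1],[[-2,-1,105],[0,0,0],1],[[-2,-1,105],[0,0,0],1],[[-2,-1,105],[0,0,0],1]]' --grip_force 40

```text
time: 39.3
ee_pos: [0.615, -0.1751, 0.1344]
tcp_rot: [179.8, 0.0, 170.3]
wrist_force: [1.9, 7.2, 5.6]
opening: 0.0155
grasp_force: 41.6
```

play_rows --increments '[[[-6,0,3],[0,0,0],1],[[-12,0,6],[0,0,0],1],[[-17,0,9.5],[0,0,0],1],[[-21,0,13],[0,0,0],1],[[-25,0,16.5],[0,0,0],1],[[-28,0,20],[0,0,0],1],[[-31,0,24],[0,0,0],1],[[-34,0,28.5],[0,0,0],1],[[-36.5,0,33],[0,0,0],1],[[-39,0,38],[0,0,0],1],[[-41,0,43],[0,0,0],1],[[-42.5,0,48],[0,0,0],1],[[-42.5,0,48],[0,0,0],1]]'

```text
time: 40.6
ee_pos: [0.6578, -0.1827, 0.0858]
tcp_rot: [179.8, 0.1, 170.3]
wrist_force: [5.7, 3.8, 2.8]
opening: 0.0154
grasp_force: 38.9
```

play_rows --increments '[[[-1,0,5],[0,0,0],1],[[-1.8,0,10],[0,0,0],1],[[-2,0,14],[0,0,0],1],[[-2,0,18],[0,0,0],1],[[-2,0,22],[0,0,0],1],[[-2,0,22],[0,0,0],1]]'

```text
time: 41.2
ee_pos: [0.66, -0.1831, 0.0642]
tcp_rot: [179.8, 0.2, 170.3]
wrist_force: [8.5, 3.4, 2.0]
opening: 0.0154
grasp_force: 39.1
```

```bash
cat > ang.py <<'E'
from hs import *
def ang():
    for n in('side','top'):
        im,d,W=shot(n); np.savez('/tmp/%sz'%n,im=im,W=W); L=((W-O)@F*1000).reshape(-1,3)
        q=L[(abs(L[:,1])<9)&(L[:,2]>80)&(L[:,2]<125)&(L[:,0]>92)&(L[:,0]<170)]
        if len(q)>8: k=np.polyfit(q[:,0],q[:,2],1); print(n,'elev',np.arctan(k[0]).round(3),'z',np.polyval(k,[100,150]).round(1),len(q))
        q=L[(abs(L[:,1])<12)&(L[:,2]>72)&(L[:,2]<125)&(L[:,0]>-70)&(L[:,0]<0)]
        if len(q)>8: k=np.polyfit(q[:,0],q[:,2],1); print(n,' arm slope',k[0].round(3),'z',np.polyval(k,[-60,-10]).round(1),len(q))
        q=L[(abs(L[:,2]-66)<6)&(L[:,0]>-140)&(L[:,0]<-30)&(abs(L[:,1])<33)&(abs(L[:,1])>14)]
        A=np.c_[q[:,:2]-[-85,0],np.ones(len(q))]; print(n,' cover z',np.linalg.lstsq(A,q[:,2],rcond=None)[0].round(3))
E
python3 -c "
from ang import *
ang(); print(now()[0]['wrist_force'].round(1))"
```

```text
side elev 0.04 z [93.5 95.5] 84
side  arm slope -0.015 z [86.9 86.2] 163
side  cover z [2.0000e-03 9.0000e-03 6.4874e+01]
top  cover z [0. 0. 0.]
[7.7 5.1 2.2]
```

play_rows --increments '[[[0,0,2],[0,0,0],1],[[0,0,4],[0,0,0],1],[[0.5,0,6],[0,0,0],1],[[0.5,0,6],[0,0,0],1]]'

```text
time: 41.7
ee_pos: [0.66, -0.1831, 0.0616]
tcp_rot: [179.8, 0.4, 170.3]
wrist_force: [0.4, 6.1, 19.7]
opening: 0.0153
grasp_force: 41.5
```

The handle is against its stop (20 N reaction). Release, rise and verify.

play_rows --increments '[[[0,0,-3],[0,0,0],1],[[0,0,-3],[0,0,0],0.5],[[0,0,-3],[0,0,0],0],[[0,0,-3],[0,0,0],0],[[0,0,-3],[0,0,0],0],[[0,0,-25],[0,0,0],0],[[0,0,-60],[0,0,0],0],[[0,0,-100],[0,0,0],0],[[0,0,-140],[0,0,0],0],[[0,0,-170],[0,0,0],0],[[0,0,-170],[0,0,0],0]]'

```text
time: 42.8
ee_pos: [0.6586, -0.1845, 0.2319]
tcp_rot: [179.9, 0.3, 170.3]
wrist_force: [1.0, -0.0, -0.4]
opening: 0.0855
grasp_force: 0.0
```

```bash
python3 -c "
from ang import *
ang(); print(now()[0]['wrist_force'].round(1))
A=np.load('/tmp/sidez.npz')['im'];B=np.load('/tmp/topz.npz')['im']
save('fin.png',np.hstack([cv2.resize(A[130:300,260:430],(400,400),interpolation=cv2.INTER_CUBIC),cv2.resize(B[130:270,270:410],(400,400),interpolation=cv2.INTER_CUBIC)]))
"
```

```text
side elev 0.006 z [93.7 93.9] 141
side  arm slope -0.023 z [87.1 85.9] 167
side  cover z [2.0000e-03 1.6000e-02 6.5045e+01]
top elev 0.009 z [96.7 97.1] 99
top  cover z [ 1.0000e-03 -2.9000e-02  6.6513e+01]
[-0.2  0.2 -0.7]
```

View pics/fin.png

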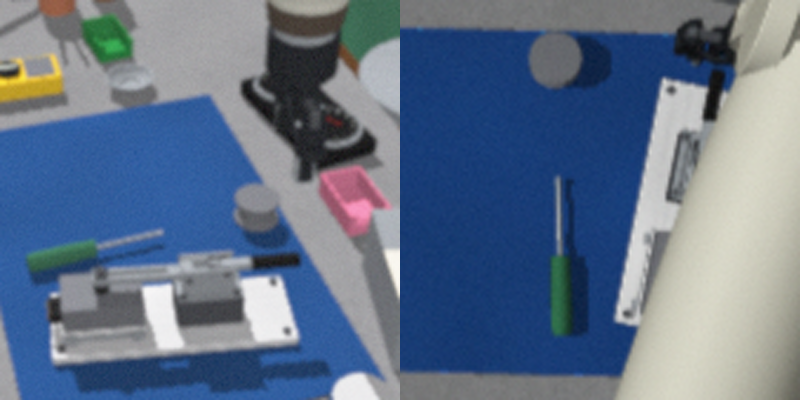

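The handle is level (elevation 0.006–0.009 rad, so locked) and the arm tip is on the middle of the seated cover (side crop (100,285)). The gripper is clear and the bystanders are in place. Handing in.

```bash
python3 -c "
from workcell import workorder
print(workorder.job_done())"
```

```text
the job is handed in; nothing more can be done
None
```

The cover is seated flat on the base with its notch over the socket and the clamp is locked at its stop; the job is handed in at about 43 s, but my wrist knocked the clamp nearly shut (joint about 1.0) before the cover was on, and I reopened it before placing the cover, with the force of that knock not measured.

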